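# Check a delivery of reagent bottles into the label imager

### The job

Check in the reagent bottles that stand packed together on the grey mat. Pull the label imager's drawer right out and stand every bottle without a neck tag in a drawer pocket of its own, its label squarely facing the imager's camera window; bottles that wear a white card neck tag are on hold and go upright onto the white hold board instead. With the drawer loaded, slide it fully home and then press the read button on the imager's roof all the way down; leave the other things on the bench as they stand.

Things in the scene. Friction and masses are not known exactly. Their poses are not given: they have to be found in the camera images.
- imager: Label imager: a white housing 141 mm deep, 300 mm wide, 137 mm tall, fixed on the bench, open at the front; origin on the bench under the middle of the housing, x points from its open front (67 mm before the origin) to the camera window at its back (dark glass, 54 mm behind the origin, facing -x), z up. A low base plate 276 mm wide and 8 mm high reaches 215 mm in front of the origin. The roof opening is 123 mm high, so a loaded bottle passes under it.
- drawer (a joint): Loading drawer of the imager, 244 mm wide, value in m: 0 fully home, 0.14 pulled right out to its stop; it grows as the drawer moves along the imager's -x. It slides with about 2 N of friction and stays where it is left; there is no latch. It may start up to 40 mm open.
- drawer_grip (a point): Middle of the top bar of the drawer's upright steel handle: bar 10 mm thick, 100 mm long along the imager's y, at 67 mm above the bench, legs at both ends, free all round for 40 mm or more; 130 mm in front of the pockets' centre line. Axes as the imager's.
- pocket_1 (a point): Centre of the floor of a round pocket in the drawer, 53.5 mm across and 10 mm deep, floor 16 mm and rim 26 mm above the bench; pocket 1 is at the imager's -y side, 2 in the middle, 3 at +y, 80 mm apart, all in one row. Axes as the imager's: +x points to the camera window. With the drawer right out the row stands 73 mm in front of the housing.
- pocket_2 (a point): Centre of the floor of a round pocket in the drawer, 53.5 mm across and 10 mm deep, floor 16 mm and rim 26 mm above the bench; see pocket_1.
- pocket_3 (a point): Centre of the floor of a round pocket in the drawer, 53.5 mm across and 10 mm deep, floor 16 mm and rim 26 mm above the bench; see pocket_1.
- read_button (a joint): Spring push button on the imager's roof, value in m: 0 up, 0.006 fully down, which takes 5 N; it springs back by itself.
- read_button_top (a point): Centre of the button's round black top (28 mm across), near the right end of the roof as seen from the robot, about 15 to 20 mm above it.
- mat: Grey felt mat, 170 x 180 x 3 mm, fixed on the bench to the robot's left or right; origin under its centre. The delivered bottles stand on it, touching or nearly so (1 mm).
- hold_board: White plastic hold board, a flat plate 190 x 170 mm (x, y) and 5 mm thick without a rim, fixed on the bench on the other side; origin under its centre.
- plain_1: Amber reagent bottle, 48 mm across, 89 mm tall, about 0.28 kg, bottom-heavy; origin under its centre, z up. White ribbed cap 31 mm across from 71 to 89 mm height, shoulder below it: fingertips that close on the cap must stay 77 mm or more above the bottle's foot. The paper label is centred on its own -x side (which the label point marks). No neck tag: to be read. May be absent.
- plain_2: Amber reagent bottle of the same shape and size as plain_1, label on the same side. No neck tag: to be read. May be absent.
- plain_3: Amber reagent bottle of the same shape and size as plain_1, label on the same side. No neck tag: to be read. May be absent.
- tagged_1: Amber reagent bottle of the same shape and size as plain_1, label on the same side. It wears a white card neck tag: a flat round card of 49 mm round the neck on the shoulder, 69 mm up, with a 26 mm wide tail hanging down one side. On hold. May be absent.
- tagged_2: Amber reagent bottle of the same shape and size as plain_1, label on the same side. It wears a white card neck tag: a flat round card of 49 mm round the neck on the shoulder, 69 mm up, with a 26 mm wide tail hanging down one side. On hold. May be absent.
- tagged_3: Amber reagent bottle of the same shape and size as plain_1, label on the same side. It wears a white card neck tag: a flat round card of 49 mm round the neck on the shoulder, 69 mm up, with a 26 mm wide tail hanging down one side. On hold. May be absent.
- plain_1_label (a point): Middle of plain_1's label on the side of the bottle, 35 mm above its foot and 24 mm from its axis.
- plain_2_label (a point): Middle of plain_2's label on the side of the bottle, 35 mm above its foot and 24 mm from its axis.
- plain_3_label (a point): Middle of plain_3's label on the side of the bottle, 35 mm above its foot and 24 mm from its axis.
- flask: Bystander: glass flask 48 mm across, 155 mm tall with a blue stopper, loose, standing on the bench; origin under it. Leave it alone.
- beaker: Bystander: empty glass beaker, 53 mm across, 56 mm tall, loose, standing on the bench; origin under it. Leave it alone.
Mind the look-alikes: they are no part of the job. Leave any pink look-alike of the plain_2 alone.

How it is judged:
On the way, in this order (a step that is already met when the one before it is completed fails the run):
1. the drawer has been pulled right out (value of joint drawer above 0.13 m), for 0.2 s.
2. every untagged bottle stands in a pocket of the pulled-out drawer, its label facing the camera window (value of joint drawer above 0.11 m and (distance between plain_1 and pocket_1 below 0.006 m or distance between plain_1 and pocket_2 below 0.006 m or distance between plain_1 and pocket_3 below 0.006 m) and angle between each of plain_1, plain_2, plain_3's own z axis and vertical below 0.1 rad and angle between the x axis of each of plain_1, plain_2, plain_3 and the x axis of imager, either way round below 0.26 rad and x of each of plain_1_label, plain_2_label, plain_3_label in the frame of pocket_1 above 0 m and (distance between plain_2 and pocket_1 below 0.006 m or distance between plain_2 and pocket_2 below 0.006 m or distance between plain_2 and pocket_3 below 0.006 m) and (distance between plain_3 and pocket_1 below 0.006 m or distance between plain_3 and pocket_2 below 0.006 m or distance between plain_3 and pocket_3 below 0.006 m)), for 0.2 s.
3. the loaded drawer has been slid fully home (value of joint drawer below 0.004 m and (distance between plain_1 and pocket_1 below 0.006 m or distance between plain_1 and pocket_2 below 0.006 m or distance between plain_1 and pocket_3 below 0.006 m) and angle between each of plain_1, plain_2, plain_3's own z axis and vertical below 0.1 rad and angle between the x axis of each of plain_1, plain_2, plain_3 and the x axis of imager, either way round below 0.26 rad and x of each of plain_1_label, plain_2_label, plain_3_label in the frame of pocket_1 above 0 m and (distance between plain_2 and pocket_1 below 0.006 m or distance between plain_2 and pocket_2 below 0.006 m or distance between plain_2 and pocket_3 below 0.006 m) and (distance between plain_3 and pocket_1 below 0.006 m or distance between plain_3 and pocket_2 below 0.006 m or distance between plain_3 and pocket_3 below 0.006 m)), for 0.2 s.
4. the read button has been pressed all the way down with the drawer home (value of joint read_button above 0.0048 m and value of joint drawer below 0.004 m), for 0.1 s.
At the end, for the whole second after the job is handed in: Drawer home within 4 mm, button up; each untagged bottle upright within 6 mm of a pocket's centre, label within 0.26 rad of facing the window; each tagged bottle upright on the hold board, its centre 10 mm or more inside the edge; all at rest (all of step 3 and value of joint read_button below 0.002 m and x of tagged_1 in the frame of hold_board between -0.085 and 0.085 m and z of tagged_1 in the frame of hold_board between 0.003 and 0.012 m and y of tagged_1 in the frame of hold_board between -0.075 and 0.075 m and angle between each of tagged_1, tagged_2, tagged_3's own z axis and vertical below 0.1 rad and x of tagged_2 in the frame of hold_board between -0.085 and 0.085 m and z of tagged_2 in the frame of hold_board between 0.003 and 0.012 m and y of tagged_2 in the frame of hold_board between -0.075 and 0.075 m and x of tagged_3 in the frame of hold_board between -0.085 and 0.085 m and z of tagged_3 in the frame of hold_board between 0.003 and 0.012 m and y of tagged_3 in the frame of hold_board between -0.075 and 0.075 m and linear speed of each of plain_1, plain_2, plain_3, tagged_1, tagged_2, tagged_3 below 0.02 m/s); the robot touches nothing.
It fails at once if the flask or the beaker was shifted more than 20 mm or tipped (distance of any of flask, beaker from where it was at the start of the episode above 0.02 m or angle between any of flask, beaker's own z axis and vertical above 0.4 rad).
Of plain_1, plain_2, plain_3 only 2 to 3 are there at a start; the rules pass over those that are not, and their reading is None.
Of tagged_1, tagged_2, tagged_3 only 2 to 3 are there at a start; the rules pass over those that are not, and their reading is None.
At some moment in a run one of tagged_1, tagged_2, tagged_3 may be knocked a few centimetres aside while the robot is not near it.
It also fails if it takes over 210 s, if anything falls off the work surface, if the arm or the gripper's body presses on something with over 40 N, if the wrist force passes 120 N, or if a joint passes its speed limit or range.

### The arm

A 6-joint arm with a two-finger parallel gripper is mounted at the origin on a cart in front of the work surface, level with it; the furniture and walls round the work are solid. World frame = base frame: x ahead of the robot, y to its left, z up, the work surface at z = 0. Lengths are in m, angles in rad, forces in N, time in s.
With the tool pointing down it reaches from about 0.275 to 0.875 m from the base axis. Payload 12.5 kg.
Tool frame: the origin (TCP) lies at the very end of the fingers, on their centre line; the grasp point (between the pads) lies 19 mm behind it; z points along the fingers, y is the line along which they close (so a half turn about z gives the same grasp; the last joint's range is limited). The gripper opens to 85 mm and grips with 20 to 120 N. Pads are 22 mm wide; open, the fingers measure 114 mm over their backs; the gripper's body (76 mm by 85 mm) begins 54 mm behind the grasp point. The pads swing forward as they close: fully open they stand 13 mm farther back than shut.
Start: joints at [1.093, 0.351, 1.652, -0, 1.139, -0.085], TCP at [0.21, 0.508, 0.231] pointing down, gripper open.
Joint ranges: [-2.75, 2.75], [-0.79, 2.1], [0.01, 2.65], [-1.57, 4.71], [0.07, 3.14], [-2.87, 2.87]. Speed limits (rad/s): [2.22, 2.22, 2.79, 3.14, 3.14, 3.14].

### API

Orientations are given as a unit quaternion [x, y, z, w].
In Python, from bench import env, viewer, hand_in gives the robot as it stands.
- The arm moves only by the tool arm_command, never from a script. Its argument "targets" is a list of rows, each an object of numbers: "dx", "dy", "dz": the shift along the tool's x, y, z in m; "yaw": the turn about the tool's z in degrees; "claw": the gripper command: -1 is shut, 1 is fully open, values between are in proportion. A call has 1 to 12 rows; each row shifts and turns the commanded pose from where the row before left it, along the tool's axes as they then stand; what a row does not reach is not made up. A row lasts 1/8 s, in which the tool goes at most 62.5 mm and 10.7 degrees, less where a joint would pass 70% of its speed; a pose out of reach is approached as far as the arm can. A call is refused whole if a number of a shift passes 0.0625 or a number of a turn 10.7, either way. A call with a gripper value outside its range is refused whole. The fingers move at their own pace and stop on an object; "newtons" is the grip in N (left out, the last holds). Time passes only in rows, so rows that do not move let the fingers close. It gives the time, the measured TCP pose, the force, the opening and the grip force at its end, in the units of the state.
- env.get_state(): the state, without advancing time (a new reading comes with each control period).
- viewer.snapshot(name): name is "side" or "top"; returns the picture (400x640x3 uint8, red, green, blue); there is no depth.
- viewer.calibration(name): a dict with "camera_matrix" (3x3 intrinsics, pixels), "k1" (the pictures are not rectified: a ray, as slopes to the right and down, at radius r is drawn at 1 + k1 r^2 times it, then the intrinsics apply), "extrinsics" (4x4, takes a point from camera to world coordinates). Camera axes: x right, y down, z forward; pixel columns grow to the right and rows downward; lengths in m; the calibration is good to about 2 mm. A picture is of the moment at which its call begins. calibration takes no time and is no camera call.
- hand_in(): hands the job in; it is judged then, once.
The state is a dict: "t": time; "q": joint angles; "qd": joint speeds; "joint_efforts": joint torques, N m; "tool_pos": TCP position; "ee_rot": TCP orientation; "contact_force": force on the tool from outside, world axes, zero at the start; "moment": the same for the moment, N m; "finger_gap": opening from 0.0 (shut) to 1.0 (fully open); "grasp_force": force on a finger pad.
Only numpy, scipy, OpenCV 4.12 (cv2) and the standard library are available. Lean on these libraries where they do the work, as an engineer would, in place of code of your own. Each camera call takes 0.05 s, during which the arm holds its last target. There are 200 camera calls.

## Working session

There is one attempt and no reset: what is moved stays moved. The work goes in short steps, Python scripts to look and compute and a tool call to move; the robot and the scene stay as the last step left them, time stands still between calls to the robot, and variables do not carry over. Pictures are saved under pics/ and viewed, at most 14 in all, crops included, and the job is handed in when it is done.

Besides the shell and the picture viewer there is one more tool, called as name([rows], argument=value, ...), one row to a line, values as JSON. arm_command: Moves the arm, as the interface text tells. Its arguments: {"type":"object","properties":{"targets":{"type":"array"},"newtons":{"type":"number"}},"required":["targets"]}

```bash
mkdir -p pics; cat > h.py <<'E'
import numpy as np, cv2
from bench import env, viewer, hand_in
def snap(n,f):
    im=viewer.snapshot(n); cv2.imwrite('pics/'+f,im[:,:,::-1]); return im
def ray(n,u,v):
    c=viewer.calibration(n);K=np.array(c["camera_matrix"]);T=np.array(c["extrinsics"])
    d=cv2.undistortPoints(np.array([[[u,v]]],float),K,np.array([c["k1"],0,0,0,0.]))[0,0]
    return T[:3,3],T[:3,:3]@np.array([d[0],d[1],1])
def at(n,u,v,z):
    o,d=ray(n,u,v); return (o+d*(z-o[2])/d[2])[:3]
def px(n,p):
    c=viewer.calibration(n);K=np.array(c["camera_matrix"]);T=np.linalg.inv(np.array(c["extrinsics"]))
    q=T[:3,:3]@np.array(p)+T[:3,3]; 
    return cv2.projectPoints(q[None],np.zeros(3),np.zeros(3),K,np.array([c["k1"],0,0,0,0.]))[0][0,0]
def crop(im,f,u0,v0,u1,v1,s):
    cv2.imwrite('pics/'+f,cv2.resize(im[v0:v1,u0:u1,::-1],None,fx=s,fy=s,interpolation=cv2.INTER_CUBIC))
E
python3 - <<'E'
from h import *
snap('top','top0.png');snap('side','side0.png')
np.set_printoptions(precision=4,suppress=True)
for n in('top','side'):print(viewer.calibration(n))
print(env.get_state())
E
```

```text
{'camera_matrix': array([[423.0863,   0.    , 315.2051],
       [  0.    , 423.0863, 197.4596],
       [  0.    ,   0.    ,   1.    ]]), 'k1': -0.11314001544604388, 'extrinsics': array([[-0.0115, -0.997 ,  0.077 ,  0.4212],
       [-0.9999,  0.0111, -0.0059,  0.093 ],
       [ 0.005 , -0.077 , -0.997 ,  1.6192],
       [ 0.    ,  0.    ,  0.    ,  1.    ]])}
{'camera_matrix': array([[439.2007,   0.    , 319.2686],
       [  0.    , 439.2007, 200.2563],
       [  0.    ,   0.    ,   1.    ]]), 'k1': -0.027063506784872515, 'extrinsics': array([[-0.871 , -0.2052,  0.4464, -0.0522],
       [-0.4912,  0.3855, -0.7811,  1.1845],
       [-0.0118, -0.8996, -0.4365,  0.7108],
       [ 0.    ,  0.    ,  0.    ,  1.    ]])}
{'t': 0.1, 'q': array([ 1.0934,  0.3512,  1.6524, -0.    ,  1.1391, -0.0846]), 'qd': array([-0.0021,  0.0003, -0.003 , -0.002 ,  0.0001, -0.0005]), 'joint_efforts': array([  0.0008, -50.6829, -29.1875,  -0.0001,   0.0028,  -0.    ]), 'tool_pos': array([0.2104, 0.5078, 0.2308]), 'ee_rot': array([ 0.1951,  0.9808, -0.0005, -0.0001]), 'contact_force': array([-0.2234,  0.0683,  0.4322]), 'moment': array([ 0.0729, -0.0054, -0.027 ]), 'grasp_force': 0.0, 'finger_gap': 0.9994032973262221}
```

View pics/top0.png

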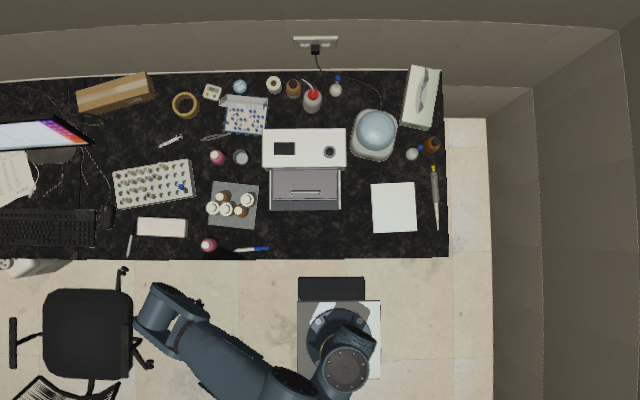

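View pics/side0.png

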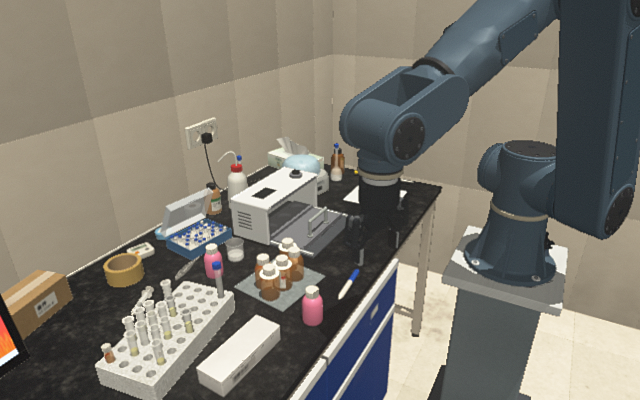

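The top view shows the mat with bottles near (232,205), the imager at (305,150) with its drawer at (305,188), and the hold board at (394,207). There are pink look-alikes at (217,156) and (209,244), and a beaker at (240,157). Next I'll look closer.

```bash
python3 - <<'E'
from h import *
t=cv2.imread('pics/top0.png')[:,:,::-1]; s=cv2.imread('pics/side0.png')[:,:,::-1]
a=cv2.resize(t[170:240,195:270],None,fx=8,fy=8,interpolation=cv2.INTER_CUBIC)
cv2.imwrite('pics/c1.png',a[:,:,::-1])
crop(s,'c2.png',225,215,335,335,5)
crop(t,'c3.png',250,115,350,215,6)
E
```

```text
(no output)
```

View pics/c1.png

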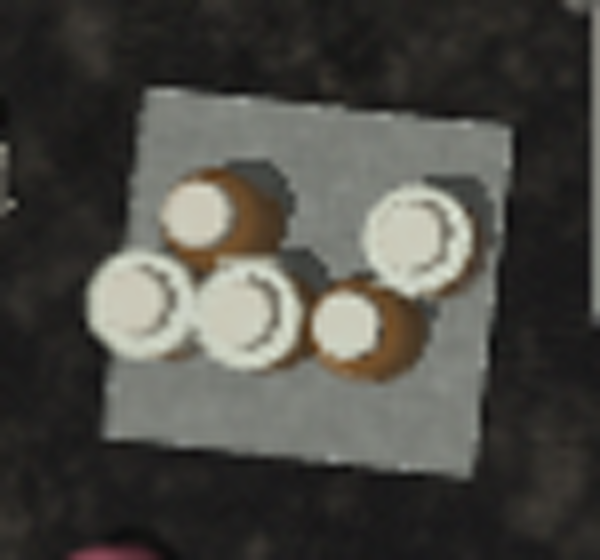

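View pics/c2.png

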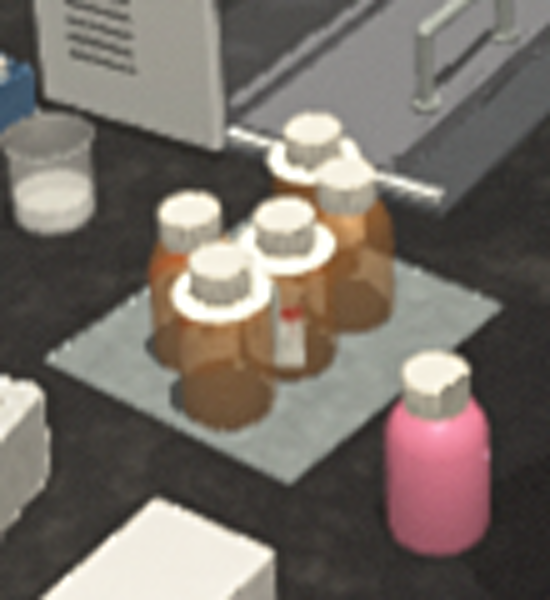

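View pics/c3.png

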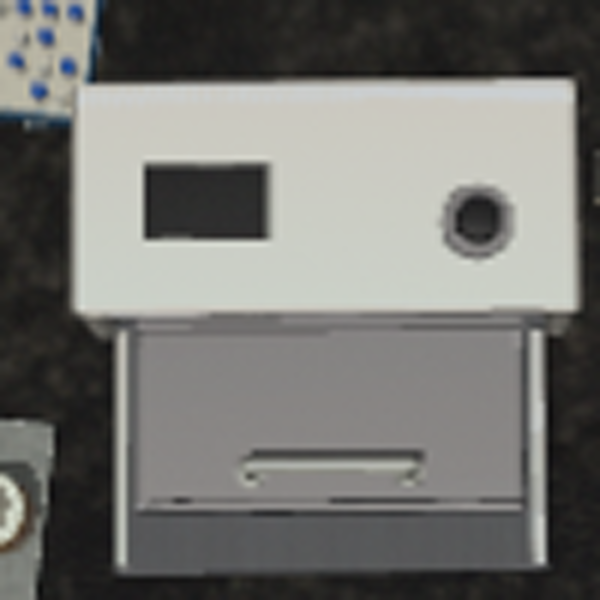

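Five bottles stand on the mat. Plain ones are A at top px (219.5,197) and B at (238.5,211); tagged ones with white rings are C at (212,207), D at (225,209) and E at (247,200). The button is at (329.7,151) and the handle bar at about (305,192). The pink bottles at (209,244) and (217,156) are look-alikes to leave alone.

```bash
python3 - <<'E'
from h import *
np.set_printoptions(precision=4,suppress=True)
T=dict(A=(196,214),B=(347,326),C=(133,300),D=(241,312),E=(408,235))
S=dict(A=(189,206),B=(344,172),C=(221,262),D=(285,215),E=(313,130))
for k in T:
    u,v=T[k][0]/8+195,T[k][1]/8+170; a,b=S[k][0]/5+225,S[k][1]/5+215
    print(k,at('top',u,v,.092),at('side',a,b,.092))
print('mat',[at('top',x/8+195,y/8+170,.003)[:2] for x,y in((145,88),(513,125),(473,478),(103,437))])
f=lambda x,y,z:at('top',x/6+250,y/6+115,z)[:2]
print('roof',[f(*p,.137) for p in((78,82),(576,80),(580,312),(72,312))])
print('handle',f(245,466,.067),f(418,463,.067)); print('button',f(478,215,.155))
print('base',f(118,570,.008),f(546,567,.008))
print('board',[at('top',x,y,.005)[:2] for x,y in((371,184),(414,182),(417,231),(374,234))])
print('beaker',at('top',240,157,.056),'pinks',at('top',217,156,.09),at('top',209,243,.09))
s=cv2.imread('pics/side0.png')[:,:,::-1]
crop(s,'c4.png',250,240,308,305,12 if 0 else 9)
E
```

```text
A [0.5456 0.4321 0.092 ] [0.547  0.4316 0.092 ]
B [0.4939 0.3629 0.092 ] [0.4944 0.3662 0.092 ]
C [0.5067 0.4609 0.092 ] [0.5034 0.465  0.092 ]
D [0.5007 0.4113 0.092 ] [0.499  0.4151 0.092 ]
E [0.5349 0.3351 0.092 ] [0.532  0.3383 0.092 ]
mat [array([0.6142, 0.4773]), array([0.594 , 0.2986]), array([0.4249, 0.3181]), array([0.446 , 0.4966])]
roof [array([0.7842, 0.268 ]), array([ 0.7821, -0.0286]), array([ 0.6425, -0.0283]), array([0.6458, 0.2713])]
handle [0.5597 0.1734] [0.5604 0.0672]
button [0.6977 0.0318]
base [0.4995 0.2577] [ 0.4984 -0.0144]
board [array([ 0.5954, -0.1317]), array([ 0.6015, -0.2992]), array([ 0.4124, -0.3055]), array([ 0.4035, -0.1392])]
beaker [0.6971 0.3639 0.056 ] pinks [0.6961 0.4432 0.09  ] [0.3781 0.4705 0.09  ]
```

View pics/c4.png

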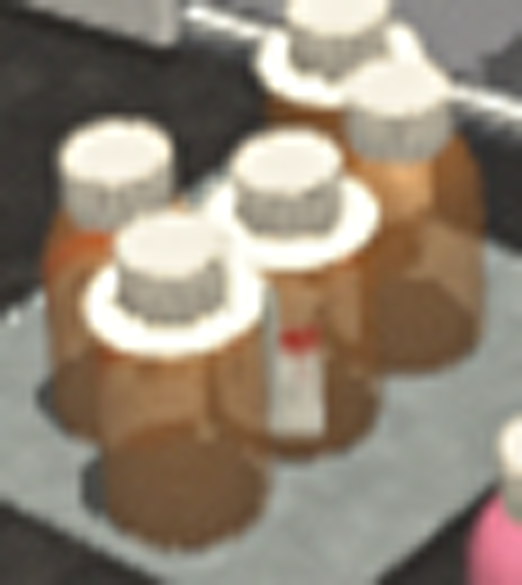

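arm_command([
  {"yaw":10.7,"claw":0},
  {"yaw":10.7},
  {"yaw":10.7},
  {"yaw":10.7},
  {"yaw":10.7},
  {"yaw":10.7},
  {"yaw":3.3},
], newtons=40)

```text
$.targets[0]: bad value
```

arm_command([
  {"dx":-0.043,"dy":0.039},
  {"dx":-0.043,"dy":0.039},
  {"dx":-0.043,"dy":0.039},
  {"dx":-0.043,"dy":0.039},
  {"dx":-0.043,"dy":0.039},
  {"dx":-0.043,"dy":0.039},
  {"dx":-0.043,"dy":0.039},
  {"dx":-0.043,"dy":0.039},
  {"dx":-0.043,"dy":0.038},
  {},
])

```text
$.targets[0]: bad value
```

arm_command([
  {"dx":0,"dy":0,"dz":0,"yaw":10.7,"claw":0},
  {"dx":0,"dy":0,"dz":0,"yaw":10.7,"claw":0},
  {"dx":0,"dy":0,"dz":0,"yaw":10.7,"claw":0},
  {"dx":0,"dy":0,"dz":0,"yaw":10.7,"claw":0},
  {"dx":0,"dy":0,"dz":0,"yaw":10.7,"claw":0},
  {"dx":0,"dy":0,"dz":0,"yaw":10.7,"claw":0},
  {"dx":0,"dy":0,"dz":0,"yaw":3.3,"claw":0},
], newtons=40)

```text
t: 0.98
tool_pos: [0.2104, 0.5079, 0.231]
ee_rot: [0.708, 0.706, -0.0, 0.0]
contact_force: [0.5, 0.2, 0.0]
finger_gap: 0.502
grasp_force: 0.0
```

arm_command([
  {"dx":-0.043,"dy":0.039,"dz":0,"yaw":0,"claw":0},
  {"dx":-0.043,"dy":0.039,"dz":0,"yaw":0,"claw":0},
  {"dx":-0.043,"dy":0.039,"dz":0,"yaw":0,"claw":0},
  {"dx":-0.043,"dy":0.039,"dz":0,"yaw":0,"claw":0},
  {"dx":-0.043,"dy":0.039,"dz":0,"yaw":0,"claw":0},
  {"dx":-0.043,"dy":0.039,"dz":0,"yaw":0,"claw":0},
  {"dx":-0.043,"dy":0.039,"dz":0,"yaw":0,"claw":0},
  {"dx":-0.043,"dy":0.039,"dz":0,"yaw":0,"claw":0},
  {"dx":-0.043,"dy":0.038,"dz":0,"yaw":0,"claw":0},
  {"dx":0,"dy":0,"dz":0,"yaw":0,"claw":0},
])

```text
t: 2.22
tool_pos: [0.562, 0.1183, 0.2306]
ee_rot: [0.709, 0.706, -0.0, -0.0]
contact_force: [-1.2, 1.3, 0.6]
finger_gap: 0.5
grasp_force: 0.0
```

arm_command([
  {"dx":0,"dy":-0.002,"dz":0.045,"yaw":0,"claw":0},
  {"dx":0,"dy":0,"dz":0.045,"yaw":0,"claw":0},
  {"dx":0,"dy":0,"dz":0.045,"yaw":0,"claw":0},
  {"dx":0,"dy":0,"dz":0.045,"yaw":0,"claw":0},
  {"dx":0,"dy":0,"dz":0,"yaw":0,"claw":0},
  {"dx":0,"dy":0,"dz":0,"yaw":0,"claw":-1},
  {"dx":0,"dy":0,"dz":0,"yaw":0,"claw":-1},
  {"dx":0,"dy":0,"dz":0,"yaw":0,"claw":-1},
  {"dx":0,"dy":0,"dz":0,"yaw":0,"claw":-1},
  {"dx":0,"dy":0,"dz":0,"yaw":0,"claw":-1},
])

```text
t: 3.48
tool_pos: [0.5596, 0.1214, 0.0534]
ee_rot: [0.707, 0.707, 0.001, 0.001]
contact_force: [-0.5, 0.9, 8.4]
finger_gap: 0.098
grasp_force: 39.2
```

arm_command([
  {"dx":0,"dy":-0.02,"dz":-0.002,"yaw":0,"claw":-1},
  {"dx":0,"dy":-0.02,"dz":0,"yaw":0,"claw":-1},
  {"dx":0,"dy":-0.02,"dz":0,"yaw":0,"claw":-1},
  {"dx":0,"dy":-0.02,"dz":0,"yaw":0,"claw":-1},
  {"dx":0,"dy":-0.02,"dz":0,"yaw":0,"claw":-1},
  {"dx":0,"dy":-0.015,"dz":0,"yaw":0,"claw":-1},
  {"dx":0,"dy":0,"dz":0,"yaw":0,"claw":-1},
  {"dx":0,"dy":0,"dz":0,"yaw":0,"claw":-1},
])

```text
t: 4.47
tool_pos: [0.4427, 0.1217, 0.0536]
ee_rot: [0.707, 0.707, -0.0, -0.001]
contact_force: [-2.4, 7.5, -8.7]
finger_gap: 0.096
grasp_force: 40.9
```

arm_command([
  {"dx":0,"dy":-0.004,"dz":0,"yaw":0,"claw":-1},
  {"dx":0,"dy":-0.004,"dz":0,"yaw":0,"claw":-1},
  {"dx":0,"dy":0,"dz":0,"yaw":0,"claw":-1},
  {"dx":0,"dy":0,"dz":0,"yaw":0,"claw":-1},
])

```text
t: 4.97
tool_pos: [0.4419, 0.1218, 0.0541]
ee_rot: [0.707, 0.707, 0.006, 0.004]
contact_force: [33.7, 3.0, -43.6]
finger_gap: 0.095
grasp_force: 38.7
```

arm_command([
  {"dx":0,"dy":0.007,"dz":0,"yaw":0,"claw":0},
  {"dx":0,"dy":0,"dz":0,"yaw":0,"claw":0},
  {"dx":0,"dy":0,"dz":0,"yaw":0,"claw":0},
  {"dx":0,"dy":0,"dz":0,"yaw":0,"claw":0},
  {"dx":0,"dy":0,"dz":-0.05,"yaw":0,"claw":0},
  {"dx":0,"dy":0,"dz":-0.05,"yaw":0,"claw":0},
  {"dx":0,"dy":0,"dz":-0.05,"yaw":0,"claw":0},
  {"dx":0,"dy":0,"dz":-0.06,"yaw":0,"claw":0},
  {"dx":0.06,"dy":0,"dz":0,"yaw":0,"claw":0},
  {"dx":0.06,"dy":0,"dz":0,"yaw":0,"claw":0},
  {"dx":0.06,"dy":0,"dz":0,"yaw":0,"claw":0},
  {"dx":0,"dy":0,"dz":0,"yaw":0,"claw":0},
])

```text
t: 6.48
tool_pos: [0.4416, 0.304, 0.2629]
ee_rot: [0.706, 0.708, -0.0, -0.0]
contact_force: [-0.7, 0.0, 0.4]
finger_gap: 0.504
grasp_force: 0.0
```

```bash
python3 - <<'E'
from h import *
t=snap('top','t1.png'); s=snap('side','s1.png')
a=cv2.resize(t[110:250,190:350],None,fx=5,fy=5,interpolation=cv2.INTER_CUBIC)[:600]
crop(t,'c5.png',255,135,355,215,7)
print(env.get_state()['tool_pos'])
E
```

```text
[0.44199479 0.30102272 0.26297662]
```

View pics/c5.png

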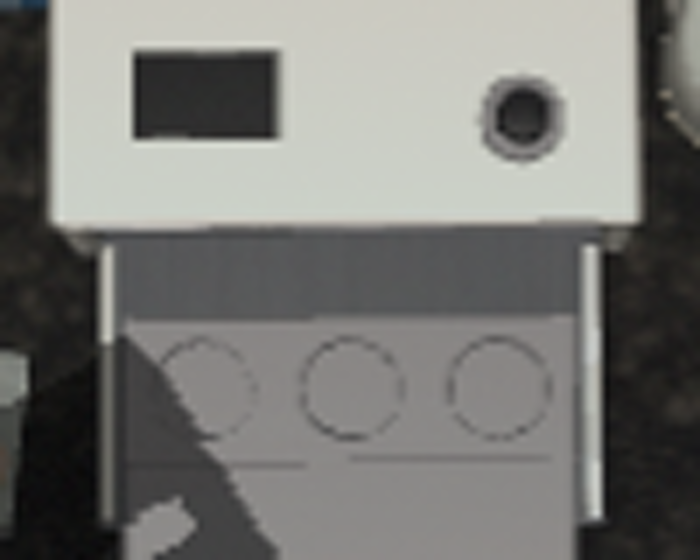

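Three pockets are visible in the pulled-out drawer, with rim centres at crop (205,388), (352,388) and (499,388). Now I'll grasp plain bottle B with the finger line at 24° so it clears D and E.

arm_command([
  {"dx":0.032,"dy":0.026,"dz":0,"yaw":0,"claw":0},
  {"dx":0.032,"dy":0.026,"dz":0,"yaw":0,"claw":0},
  {"dx":0,"dy":0,"dz":0,"yaw":-8,"claw":0},
  {"dx":0,"dy":0,"dz":0,"yaw":-8,"claw":0},
  {"dx":0,"dy":0,"dz":0,"yaw":-8,"claw":0},
  {"dx":0,"dy":0,"dz":0.05,"yaw":0,"claw":0},
  {"dx":0,"dy":0,"dz":0.05,"yaw":0,"claw":0},
  {"dx":0,"dy":0,"dz":0.03,"yaw":0,"claw":0},
  {"dx":0,"dy":0,"dz":0,"yaw":0,"claw":0},
  {"dx":0,"dy":0,"dz":0,"yaw":0,"claw":0},
])

```text
t: 7.82
tool_pos: [0.4954, 0.3647, 0.135]
ee_rot: [0.545, 0.838, 0.001, 0.0]
contact_force: [-0.3, 1.6, 0.8]
finger_gap: 0.503
grasp_force: 0.0
```

```bash
python3 - <<'E'
from h import *
np.set_printoptions(precision=4,suppress=True)
for u in(205,352,499):print(at('top',255+u/7,135+388/7,.026))
print(env.get_state()['tool_pos'])
s=snap('side','s2.png'); crop(s,'c6.png',225,205,335,305,6)
E
```

```text
[0.5722 0.2003 0.026 ]
[0.5713 0.1208 0.026 ]
[0.5704 0.0414 0.026 ]
[0.4954 0.3647 0.135 ]
```

View pics/c6.png

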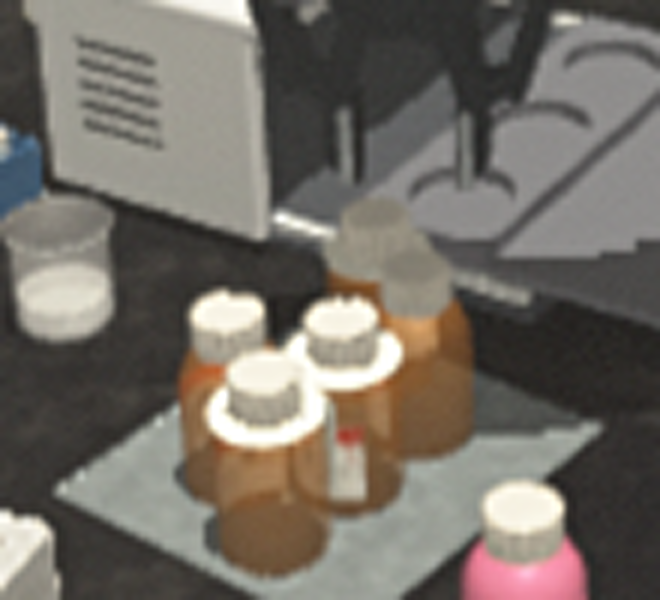

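arm_command([
  {"dx":0,"dy":0,"dz":0.03,"yaw":0,"claw":0},
  {"dx":0,"dy":0,"dz":0.025,"yaw":0,"claw":0},
  {"dx":0,"dy":0,"dz":0,"yaw":0,"claw":0},
  {"dx":0,"dy":0,"dz":0,"yaw":0,"claw":-1},
  {"dx":0,"dy":0,"dz":0,"yaw":0,"claw":-1},
  {"dx":0,"dy":0,"dz":0,"yaw":0,"claw":-1},
  {"dx":0,"dy":0,"dz":0,"yaw":0,"claw":-1},
], newtons=50)

```text
t: 8.75
tool_pos: [0.4953, 0.3655, 0.0802]
ee_rot: [0.545, 0.839, 0.001, 0.001]
contact_force: [-1.3, -1.2, 6.9]
finger_gap: 0.338
grasp_force: 50.2
```

arm_command([
  {"dx":0,"dy":0,"dz":-0.03,"yaw":0,"claw":-1},
  {"dx":0,"dy":0,"dz":-0.05,"yaw":0,"claw":-1},
  {"dx":0,"dy":0,"dz":-0.05,"yaw":0,"claw":-1},
  {"dx":0,"dy":0,"dz":-0.05,"yaw":0,"claw":-1},
  {"dx":0,"dy":0,"dz":0,"yaw":-10,"claw":-1},
  {"dx":0,"dy":0,"dz":0,"yaw":-10,"claw":-1},
  {"dx":0,"dy":0,"dz":0,"yaw":-10,"claw":-1},
  {"dx":0,"dy":0,"dz":0,"yaw":-10,"claw":-1},
  {"dx":0,"dy":0,"dz":0,"yaw":-10,"claw":-1},
  {"dx":0,"dy":0,"dz":0,"yaw":-10,"claw":-1},
  {"dx":0,"dy":0,"dz":0,"yaw":0,"claw":-1},
])

```text
t: 10.12
tool_pos: [0.4944, 0.365, 0.2587]
ee_rot: [0.053, 0.999, 0.0, 0.0]
contact_force: [0.2, -0.2, -2.9]
finger_gap: 0.336
grasp_force: 50.6
```

```bash
python3 - <<'E'
from h import *
s=snap('side','s3.png'); p=env.get_state()['tool_pos']
u,v=px('side',p-[0,0,.045]).astype(int);print(p,u,v)
np.save('p.npy',s[v-30:v+30,u-25:u+25])
E
```

```text
[0.49437515 0.36501979 0.258603  ] 292 207
```

arm_command([
  {"dx":0,"dy":0,"dz":0,"yaw":-10,"claw":-1},
  {"dx":0,"dy":0,"dz":0,"yaw":-10,"claw":-1},
  {"dx":0,"dy":0,"dz":0,"yaw":-10,"claw":-1},
  {"dx":0,"dy":0,"dz":0,"yaw":-10,"claw":-1},
  {"dx":0,"dy":0,"dz":0,"yaw":-10,"claw":-1},
  {"dx":0,"dy":0,"dz":0,"yaw":-10,"claw":-1},
  {"dx":0,"dy":0,"dz":0,"yaw":0,"claw":-1},
])

```text
t: 11.05
tool_pos: [0.4944, 0.365, 0.2584]
ee_rot: [-0.452, 0.892, 0.0, 0.0]
contact_force: [-0.1, -0.7, -3.2]
finger_gap: 0.34
grasp_force: 50.6
```

```bash
python3 - <<'E'
from h import *
s=snap('side','s4.png'); p=env.get_state()['tool_pos']
u,v=px('side',p-[0,0,.045]).astype(int);print(p,u,v)
a=np.hstack([np.load('p.npy'),s[v-30:v+30,u-25:u+25]]); crop(a,'c7.png',0,0,100,60,7)
E
```

```text
[0.4944415  0.3650622  0.25839073] 292 208
```

View pics/c7.png

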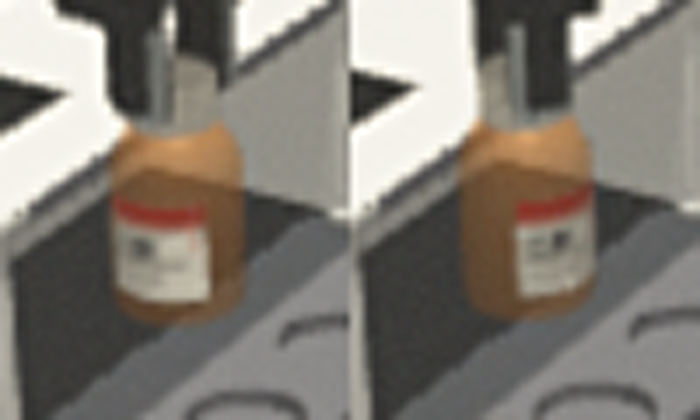

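The label is clearly visible in both views: it spans about −70..+30° of the view axis at θ=84 and −10..+75° at θ=144. So the label azimuth is θ+20 and I want θ=−20.

arm_command([
  {"dx":0,"dy":0,"dz":0,"yaw":10.3,"claw":-1},
  {"dx":0,"dy":0,"dz":0,"yaw":10.3,"claw":-1},
  {"dx":0,"dy":0,"dz":0,"yaw":10.3,"claw":-1},
  {"dx":0,"dy":0,"dz":0,"yaw":10.3,"claw":-1},
  {"dx":0,"dy":0,"dz":0,"yaw":10.3,"claw":-1},
  {"dx":0,"dy":0,"dz":0,"yaw":10.3,"claw":-1},
  {"dx":0,"dy":0,"dz":0,"yaw":10.3,"claw":-1},
  {"dx":0,"dy":0,"dz":0,"yaw":10.3,"claw":-1},
  {"dx":0,"dy":0,"dz":0,"yaw":10.3,"claw":-1},
  {"dx":0,"dy":0,"dz":0,"yaw":10.3,"claw":-1},
  {"dx":0,"dy":0,"dz":0,"yaw":10.3,"claw":-1},
  {"dx":0,"dy":0,"dz":0,"yaw":10.3,"claw":-1},
])

```text
t: 12.6
tool_pos: [0.4945, 0.3651, 0.2583]
ee_rot: [0.576, 0.818, -0.0, 0.0]
contact_force: [0.5, -0.6, -2.6]
finger_gap: 0.338
grasp_force: 50.5
```

arm_command([
  {"dx":0,"dy":0,"dz":0,"yaw":10.1,"claw":-1},
  {"dx":0,"dy":0,"dz":0,"yaw":10.1,"claw":-1},
  {"dx":0,"dy":0,"dz":0,"yaw":10.1,"claw":-1},
  {"dx":0,"dy":0,"dz":0,"yaw":10.1,"claw":-1},
  {"dx":-0.0406,"dy":0.0312,"dz":0,"yaw":0,"claw":-1},
  {"dx":-0.0406,"dy":0.0312,"dz":0,"yaw":0,"claw":-1},
  {"dx":-0.0406,"dy":0.0312,"dz":0,"yaw":0,"claw":-1},
  {"dx":-0.0406,"dy":0.0312,"dz":0,"yaw":0,"claw":-1},
  {"dx":-0.0406,"dy":0.0312,"dz":0,"yaw":0,"claw":-1},
  {"dx":0,"dy":0,"dz":0.06,"yaw":0,"claw":-1},
  {"dx":0,"dy":0,"dz":0.05,"yaw":0,"claw":-1},
  {"dx":0,"dy":0,"dz":0.02,"yaw":0,"claw":-1},
])

```text
t: 14.1
tool_pos: [0.5702, 0.1206, 0.1254]
ee_rot: [0.821, 0.571, -0.002, -0.001]
contact_force: [0.4, -0.3, -2.8]
finger_gap: 0.336
grasp_force: 50.6
```

arm_command([
  {"dx":0,"dy":0,"dz":0,"yaw":0,"claw":-1},
  {"dx":0,"dy":0,"dz":0,"yaw":0,"claw":-1},
])

```text
t: 14.35
tool_pos: [0.5724, 0.1211, 0.1296]
ee_rot: [0.82, 0.573, 0.001, 0.0]
contact_force: [0.3, 0.3, -3.0]
finger_gap: 0.339
grasp_force: 50.6
```

```bash
python3 - <<'E'
from h import *
np.set_printoptions(precision=4,suppress=True)
s=snap('side','s5.png');s0=cv2.imread('pics/s2.png')[:,:,::-1]
st=env.get_state();p=st['tool_pos'];print(p,st['ee_rot'])
print(px('side',p-[0,0,.077]),px('side',[.5715,.1208,.026]))
u,v=px('side',p-[0,0,.04]).astype(int);print(u,v)
a=np.hstack([s[v-40:v+30,u-45:u+45],s0[v-40:v+30,u-45:u+45]]);crop(a,'c8.png',0,0,180,70,4.4)
print(u-45,v-40)
# bottle lateral centre: s4 amber columns
s4=cv2.imread('pics/s4.png')[:,:,::-1].astype(int)
for r in (197,214,218):
    print(r,[tuple(x) for x in s4[r,278:310:1]][:0]); row=s4[r,270:315]; m=(row[:,0]-row[:,2]>25); print(np.where(m)[0]+270)
print(px('side',[.49444,.36506,.2584-.03]))
E
```

```text
[0.5724 0.1211 0.1298] [0.8197 0.5728 0.0011 0.0005]
[314.8594 217.1934] [315.2962 224.5943]
314 206
269 166
197 []
[283 284 285 286 287 288 289 290 291 292 293 294 295 296 297 298 299 300]
214 []
[283 284 285 286 287 288 289 290]
218 []
[284 285 286 287 288 289 290 291 300 301]
[291.9983 202.6314]
```

View pics/c8.png

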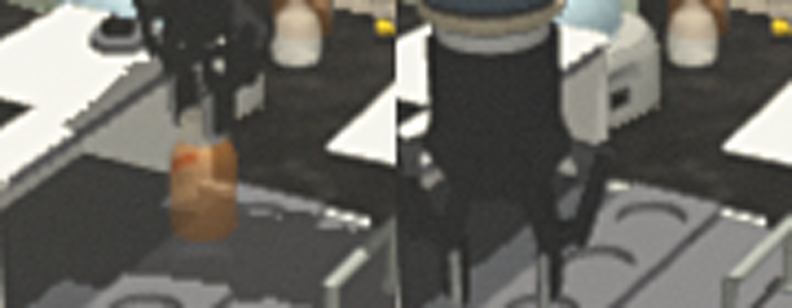

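arm_command([
  {"dx":0,"dy":0,"dz":0.015,"yaw":0,"claw":-1},
  {"dx":0,"dy":0,"dz":0.01,"yaw":0,"claw":-1},
  {"dx":0,"dy":0,"dz":0.006,"yaw":0,"claw":-1},
  {"dx":0,"dy":0,"dz":0.004,"yaw":0,"claw":-1},
  {"dx":0,"dy":0,"dz":0,"yaw":0,"claw":-1},
])

```text
t: 15.02
tool_pos: [0.5719, 0.121, 0.0934]
ee_rot: [0.819, 0.574, 0.0, 0.0]
contact_force: [0.5, 0.6, -2.7]
finger_gap: 0.336
grasp_force: 50.7
```

arm_command([
  {"dx":0,"dy":0,"dz":0.002,"yaw":0,"claw":-1},
  {"dx":0,"dy":0,"dz":0,"yaw":0,"claw":-1},
  {"dx":0,"dy":0,"dz":0,"yaw":0,"claw":0},
  {"dx":0,"dy":0,"dz":0,"yaw":0,"claw":0},
  {"dx":0,"dy":0,"dz":0,"yaw":0,"claw":0},
  {"dx":0,"dy":0,"dz":-0.03,"yaw":0,"claw":0},
  {"dx":0,"dy":0,"dz":-0.05,"yaw":0,"claw":0},
  {"dx":0,"dy":0,"dz":-0.06,"yaw":0,"claw":0},
  {"dx":0,"dy":0,"dz":0,"yaw":0,"claw":0},
])

```text
t: 16.15
tool_pos: [0.5735, 0.1212, 0.2359]
ee_rot: [0.819, 0.574, 0.004, 0.002]
contact_force: [0.1, -0.1, -1.1]
finger_gap: 0.499
grasp_force: 0.0
```

arm_command([
  {"dx":0,"dy":0,"dz":0,"yaw":-10.2,"claw":0},
  {"dx":0,"dy":0,"dz":0,"yaw":-10.2,"claw":0},
  {"dx":0,"dy":0,"dz":0,"yaw":-10.2,"claw":0},
  {"dx":0,"dy":0,"dz":0,"yaw":-10.2,"claw":0},
  {"dx":0,"dy":0,"dz":0,"yaw":-10.2,"claw":0},
  {"dx":0,"dy":0,"dz":0,"yaw":-10.2,"claw":0},
  {"dx":0,"dy":0,"dz":0,"yaw":-10.2,"claw":0},
  {"dx":0,"dy":0,"dz":0,"yaw":-10.2,"claw":0},
  {"dx":0,"dy":0,"dz":0,"yaw":-10.2,"claw":0},
  {"dx":0,"dy":0,"dz":0,"yaw":-10.2,"claw":0},
])

```text
t: 17.4
tool_pos: [0.5712, 0.1209, 0.2302]
ee_rot: [0.067, 0.998, -0.0, -0.001]
contact_force: [0.9, -0.1, -0.3]
finger_gap: 0.499
grasp_force: 0.0
```

```bash
cat >> h.py <<'E'
S0=dict(A=(189,206),C=(221,262),D=(285,215),E=(313,130))
def loc(names,im,R=22):
    ref=cv2.imread('pics/side0.png',0); g=cv2.cvtColor(im,cv2.COLOR_RGB2GRAY)
    for k in names:
        u,v=int(S0[k][0]/5+225),int(S0[k][1]/5+215)
        t=ref[v-5:v+8,u-9:u+10]; r=cv2.matchTemplate(g[v-5-R:v+8+R,u-9-R:u+10+R],t,cv2.TM_CCOEFF_NORMED)
        _,m,_,l=cv2.minMaxLoc(r); a,b=S0[k][0]/5+225+l[0]-R,S0[k][1]/5+215+l[1]-R
        print(k,round(m,2),(l[0]-R,l[1]-R),at('side',a,b,.092).round(4))
E
python3 - <<'E'
from h import *
s=snap('side','s6.png');loc('ACDE',s)
t=snap('top','t6.png'); print(env.get_state()['tool_pos'],px('side',[.5715,.1208,.105]))
E
```

```text
A 1.0 (0, 0) [0.547  0.4316 0.092 ]
C 1.0 (0, 0) [0.5034 0.465  0.092 ]
D 0.99 (0, 0) [0.499  0.4151 0.092 ]
E 0.96 (0, 0) [0.532  0.3383 0.092 ]
[0.57126834 0.12091    0.23028589] [314.89863225 202.48513825]
```

arm_command([
  {"dx":0.0114,"dy":0.0507,"dz":0,"yaw":0,"claw":0},
  {"dx":0.0114,"dy":0.0507,"dz":0,"yaw":0,"claw":0},
  {"dx":0.0114,"dy":0.0507,"dz":0,"yaw":0,"claw":0},
  {"dx":0.0114,"dy":0.0507,"dz":0,"yaw":0,"claw":0},
  {"dx":0.0114,"dy":0.0507,"dz":0,"yaw":0,"claw":0},
  {"dx":0.0114,"dy":0.0507,"dz":0,"yaw":0,"claw":0},
  {"dx":0,"dy":0,"dz":0.05,"yaw":0,"claw":0},
  {"dx":0,"dy":0,"dz":0.05,"yaw":0,"claw":0},
  {"dx":0,"dy":0,"dz":0,"yaw":0,"claw":0},
  {"dx":0,"dy":0,"dz":0,"yaw":0,"claw":0},
])

```text
t: 18.75
tool_pos: [0.5471, 0.4321, 0.1332]
ee_rot: [0.071, 0.997, 0.001, 0.001]
contact_force: [0.2, 0.9, 0.8]
finger_gap: 0.503
grasp_force: 0.0
```

arm_command([
  {"dx":0,"dy":0,"dz":0.03,"yaw":0,"claw":0},
  {"dx":0,"dy":0,"dz":0.021,"yaw":0,"claw":0},
  {"dx":0,"dy":0,"dz":0,"yaw":0,"claw":0},
  {"dx":0,"dy":0,"dz":0,"yaw":0,"claw":0},
  {"dx":0,"dy":0,"dz":0,"yaw":0,"claw":-1},
  {"dx":0,"dy":0,"dz":0,"yaw":0,"claw":-1},
  {"dx":0,"dy":0,"dz":0,"yaw":0,"claw":-1},
  {"dx":0,"dy":0,"dz":0,"yaw":0,"claw":-1},
])

```text
t: 19.75
tool_pos: [0.547, 0.4323, 0.082]
ee_rot: [0.07, 0.998, 0.001, 0.001]
contact_force: [-0.9, 0.7, 6.5]
finger_gap: 0.336
grasp_force: 49.2
```

arm_command([
  {"dx":0,"dy":0,"dz":-0.03,"yaw":0,"claw":-1},
  {"dx":0,"dy":0,"dz":-0.05,"yaw":0,"claw":-1},
  {"dx":0,"dy":0,"dz":-0.05,"yaw":0,"claw":-1},
  {"dx":0,"dy":0,"dz":-0.05,"yaw":0,"claw":-1},
  {"dx":0,"dy":0,"dz":0,"yaw":-10,"claw":-1},
  {"dx":0,"dy":0,"dz":0,"yaw":-10,"claw":-1},
  {"dx":0,"dy":0,"dz":0,"yaw":-10,"claw":-1},
  {"dx":0,"dy":0,"dz":0,"yaw":-10,"claw":-1},
  {"dx":0,"dy":0,"dz":0,"yaw":0,"claw":-1},
])

```text
t: 20.88
tool_pos: [0.5461, 0.4316, 0.2601]
ee_rot: [-0.275, 0.961, -0.0, -0.0]
contact_force: [0.2, -0.2, -2.6]
finger_gap: 0.338
grasp_force: 50.4
```

```bash
python3 - <<'E'
from h import *
s=snap('side','s7.png'); st=env.get_state();p=st['tool_pos']
print(p,st['ee_rot'],st['grasp_force'],px('side',p-[0,0,.045]))
u,v=px('side',p-[0,0,.045]).astype(int);print(u,v)
t0=cv2.resize(s[v-30:v+30,u-25:u+25],None,fx=8,fy=8,interpolation=cv2.INTER_CUBIC)
a,b=px('side',[.5715,.1208,.06]).astype(int)
t=cv2.resize(cv2.imread('pics/s6.png')[b-30:b+30,a-20:a+20,::-1],None,fx=8,fy=8,interpolation=cv2.INTER_CUBIC)
cv2.imwrite('pics/c9.png',np.hstack([t0,t])[:,:,::-1])
E
```

```text
[0.54609643 0.43161631 0.2601094 ] [-2.73735129e-01  9.61805071e-01 -9.63970718e-05 -2.72912382e-04] 50.38000702857971 [259.66161961 213.74717134]
259 213
```

View pics/c9.png

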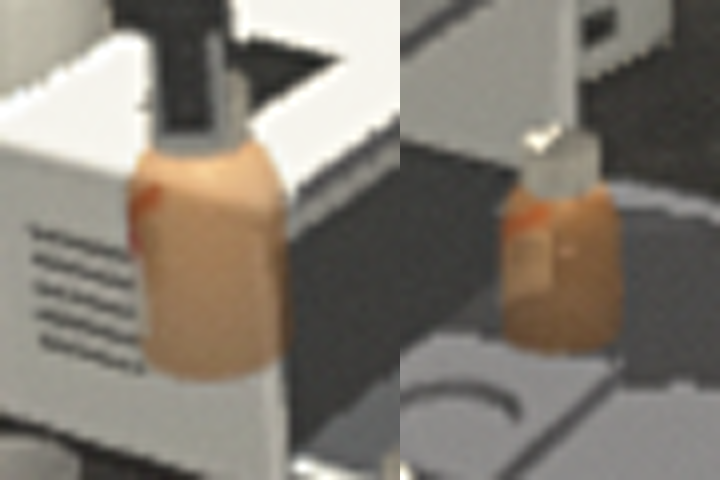

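B stands upright in the middle pocket, with its label facing the window. A's label is only at the left limb, so I'll turn it 60° more and measure the label edge numerically.

arm_command([
  {"dx":0,"dy":0,"dz":0,"yaw":-10,"claw":-1},
  {"dx":0,"dy":0,"dz":0,"yaw":-10,"claw":-1},
  {"dx":0,"dy":0,"dz":0,"yaw":-10,"claw":-1},
  {"dx":0,"dy":0,"dz":0,"yaw":-10,"claw":-1},
  {"dx":0,"dy":0,"dz":0,"yaw":-10,"claw":-1},
  {"dx":0,"dy":0,"dz":0,"yaw":-10,"claw":-1},
  {"dx":0,"dy":0,"dz":0,"yaw":0,"claw":-1},
])

```text
t: 21.8
tool_pos: [0.5461, 0.4317, 0.2602]
ee_rot: [0.718, -0.696, -0.0, 0.0]
contact_force: [0.4, 0.4, -2.8]
finger_gap: 0.339
grasp_force: 50.4
```

```bash
cat >> h.py <<'E'
def rows(f,u,v,rs=(0,)):
    s=cv2.imread('pics/'+f); h=cv2.cvtColor(s,cv2.COLOR_BGR2HSV)
    for r in rs: print(r,'sat',u-15,*h[v+r,u-15:u+16,1])
E
python3 - <<'E'
from h import *
s=snap('side','s8.png'); st=env.get_state();p=st['tool_pos']
c=px('side',p-[0,0,.045]);print(p,st['ee_rot'],c)
u,v=c.astype(int); rows('s8.png',u,v,(0,3,6,9))
print('ref B'); rows('s3.png',292,207,(0,3,6,9)); rows('s4.png',292,208,(0,3,6,9))
E
```

```text
[0.54618576 0.43167827 0.26021126] [ 7.17106816e-01 -6.96963269e-01 -3.32570030e-05  1.25301608e-04] [259.61387624 213.7125614 ]
0 sat 244 17 16 21 18 17 21 100 163 173 172 169 168 163 152 146 141 144 116 116 119 116 111 109 113 116 107 40 0 17 17 16
3 sat 244 19 20 23 19 17 22 24 35 58 68 70 77 90 96 108 102 92 109 114 114 111 106 105 112 116 117 58 13 9 13 4
6 sat 244 18 22 21 19 18 18 27 27 27 31 31 32 31 30 37 46 35 70 112 112 108 107 103 103 108 109 67 8 8 21 17
9 sat 244 20 17 22 21 20 19 24 36 30 32 34 32 35 32 31 31 35 50 105 110 106 106 99 100 97 115 94 13 13 17 9
ref B
0 sat 277 21 19 17 14 13 53 111 145 157 176 180 177 175 176 173 181 173 157 163 149 139 135 125 126 111 17 4 9 0 9 9
3 sat 277 14 13 12 13 14 42 49 30 30 35 46 52 55 58 55 55 58 67 45 78 131 128 128 124 109 28 9 13 9 12 6
6 sat 277 13 16 13 9 13 42 53 32 33 24 31 28 30 32 32 31 32 38 38 51 120 133 122 121 112 20 3 5 8 5 8
9 sat 277 13 9 17 13 13 22 43 32 32 28 30 33 31 32 30 31 31 32 34 46 116 137 118 116 87 32 8 8 8 5 0
0 sat 277 19 9 13 8 9 50 117 125 125 125 124 132 132 147 171 182 173 169 167 151 137 116 87 67 57 4 14 9 17 9 18
3 sat 277 13 13 9 9 13 46 125 118 124 128 123 134 125 71 29 26 26 27 27 24 25 24 32 28 34 25 9 9 4 3 0
6 sat 277 13 9 4 9 9 32 99 117 126 120 128 125 135 91 42 31 30 28 31 31 30 31 36 32 33 9 13 3 5 8 5
9 sat 277 9 13 9 4 13 28 89 119 116 118 125 129 128 94 47 28 29 30 32 29 29 34 31 43 62 14 3 5 5 0 8
```

arm_command([
  {"dx":0,"dy":0,"dz":0,"yaw":9.73,"claw":-1},
  {"dx":0,"dy":0,"dz":0,"yaw":9.73,"claw":-1},
  {"dx":0,"dy":0,"dz":0,"yaw":9.73,"claw":-1},
  {"dx":0,"dy":0,"dz":0,"yaw":9.73,"claw":-1},
  {"dx":0,"dy":0,"dz":0,"yaw":9.73,"claw":-1},
  {"dx":0,"dy":0,"dz":0,"yaw":9.73,"claw":-1},
  {"dx":0,"dy":0,"dz":0,"yaw":9.73,"claw":-1},
  {"dx":0,"dy":0,"dz":0,"yaw":9.73,"claw":-1},
  {"dx":0,"dy":0,"dz":0,"yaw":9.73,"claw":-1},
])

```text
t: 22.98
tool_pos: [0.5462, 0.4317, 0.2602]
ee_rot: [-0.033, 0.999, -0.0, -0.0]
contact_force: [0.3, 0.0, -3.2]
finger_gap: 0.338
grasp_force: 50.4
```

arm_command([
  {"dx":-0.002,"dy":-0.0465,"dz":0,"yaw":0,"claw":-1},
  {"dx":-0.002,"dy":-0.0465,"dz":0,"yaw":0,"claw":-1},
  {"dx":-0.002,"dy":-0.0465,"dz":0,"yaw":0,"claw":-1},
  {"dx":-0.002,"dy":-0.0465,"dz":0,"yaw":0,"claw":-1},
  {"dx":-0.002,"dy":-0.0465,"dz":0,"yaw":0,"claw":-1},
  {"dx":0,"dy":0,"dz":0.06,"yaw":0,"claw":-1},
  {"dx":0,"dy":0,"dz":0.05,"yaw":0,"claw":-1},
  {"dx":0,"dy":0,"dz":0.02,"yaw":0,"claw":-1},
  {"dx":0,"dy":0,"dz":0,"yaw":0,"claw":-1},
  {"dx":0,"dy":0,"dz":0,"yaw":0,"claw":-1},
])

```text
t: 24.22
tool_pos: [0.5749, 0.2009, 0.1317]
ee_rot: [-0.037, 0.999, 0.0, 0.001]
contact_force: [-0.1, 0.4, -3.1]
finger_gap: 0.335
grasp_force: 50.6
```

```bash
python3 - <<'E'
from h import *
s=snap('side','s9.png'); st=env.get_state();p=st['tool_pos']
c=px('side',p-[0,0,.05]);print(p,st['ee_rot'],c)
u,v=c.astype(int); rows('s9.png',u,v,(-6,0,6))
E
```

```text
[0.57493482 0.20093779 0.13183241] [-3.77722928e-02  9.99285635e-01  2.54710058e-04  1.18671054e-03] [300.76042487 219.51140102]
-6 sat 285 13 13 17 16 4 13 4 68 155 169 162 160 152 145 137 146 147 147 143 133 131 128 138 169 154 157 158 149 143 129 126
0 sat 285 13 12 17 9 25 13 18 39 97 114 111 117 117 118 119 125 124 123 127 122 122 120 129 137 121 115 117 118 114 119 116
6 sat 285 12 8 9 8 9 8 4 12 86 129 126 121 121 130 133 130 134 127 130 126 125 118 124 136 125 120 124 124 125 127 134
```

arm_command([
  {"dx":0.0028,"dy":0,"dz":0.005,"yaw":0,"claw":-1},
  {"dx":0,"dy":0,"dz":0.012,"yaw":0,"claw":-1},
  {"dx":0,"dy":0,"dz":0.01,"yaw":0,"claw":-1},
  {"dx":0,"dy":0,"dz":0.006,"yaw":0,"claw":-1},
  {"dx":0,"dy":0,"dz":0.003,"yaw":0,"claw":-1},
  {"dx":0,"dy":0,"dz":0,"yaw":0,"claw":-1},
  {"dx":0,"dy":0,"dz":0,"yaw":0,"claw":-1},
])

```text
t: 25.15
tool_pos: [0.5719, 0.2007, 0.0949]
ee_rot: [-0.039, 0.999, 0.0, 0.001]
contact_force: [-0.8, 0.4, 5.5]
finger_gap: 0.338
grasp_force: 51.8
```

arm_command([
  {"dx":0,"dy":0,"dz":0,"yaw":0,"claw":0},
  {"dx":0,"dy":0,"dz":0,"yaw":0,"claw":0},
  {"dx":0,"dy":0,"dz":0,"yaw":0,"claw":0},
  {"dx":0,"dy":0,"dz":-0.03,"yaw":0,"claw":0},
  {"dx":0,"dy":0,"dz":-0.06,"yaw":0,"claw":0},
  {"dx":0,"dy":0,"dz":-0.05,"yaw":0,"claw":0},
  {"dx":0.0094,"dy":0.0461,"dz":0,"yaw":0,"claw":0},
  {"dx":0.0094,"dy":0.0461,"dz":0,"yaw":0,"claw":0},
  {"dx":0.0094,"dy":0.0461,"dz":0,"yaw":0,"claw":0},
  {"dx":0,"dy":0,"dz":0,"yaw":0,"claw":0},
  {"dx":0,"dy":0,"dz":0,"yaw":0,"claw":0},
])

```text
t: 26.52
tool_pos: [0.5326, 0.3359, 0.2341]
ee_rot: [-0.039, 0.999, -0.0, -0.0]
contact_force: [-0.2, 0.9, 0.4]
finger_gap: 0.499
grasp_force: 0.0
```

```bash
python3 - <<'E'
from h import *
s=snap('side','s10.png');loc('CDE',s); print(env.get_state()['tool_pos'])
crop(s,'c10.png',235,190,345,300,5)
E
```

```text
C 0.89 (0, 0) [0.5034 0.465  0.092 ]
D 0.98 (0, 0) [0.499  0.4151 0.092 ]
E 0.78 (-6, 17) [0.4999 0.4155 0.092 ]
[0.53280374 0.33546334 0.23418334]
```

View pics/c10.png

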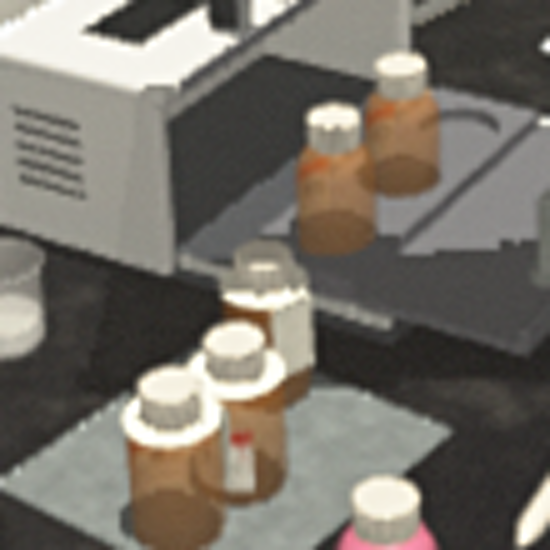

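A and B stand upright in pockets 3 and 2. E is unmoved, with its cap at crop (265,258), so I'll grasp it now.

arm_command([
  {"dx":0,"dy":0.001,"dz":0.05,"yaw":0,"claw":0},
  {"dx":0,"dy":0,"dz":0.05,"yaw":0,"claw":0},
  {"dx":0,"dy":0,"dz":0.03,"yaw":0,"claw":0},
  {"dx":0,"dy":0,"dz":0.022,"yaw":0,"claw":0},
  {"dx":0,"dy":0,"dz":0,"yaw":0,"claw":0},
  {"dx":0,"dy":0,"dz":0,"yaw":0,"claw":-1},
  {"dx":0,"dy":0,"dz":0,"yaw":0,"claw":-1},
  {"dx":0,"dy":0,"dz":0,"yaw":0,"claw":-1},
  {"dx":0,"dy":0,"dz":0,"yaw":0,"claw":-1},
])

```text
t: 27.7
tool_pos: [0.5331, 0.3372, 0.0833]
ee_rot: [-0.039, 0.999, 0.0, 0.001]
contact_force: [0.6, -3.0, 6.8]
finger_gap: 0.336
grasp_force: 50.2
```

arm_command([
  {"dx":0,"dy":0,"dz":-0.03,"yaw":0,"claw":-1},
  {"dx":0,"dy":0,"dz":-0.05,"yaw":0,"claw":-1},
  {"dx":0,"dy":0,"dz":-0.05,"yaw":0,"claw":-1},
  {"dx":0,"dy":0,"dz":-0.05,"yaw":0,"claw":-1},
  {"dx":0.0026,"dy":-0.0538,"dz":0,"yaw":0,"claw":-1},
  {"dx":0.0026,"dy":-0.0538,"dz":0,"yaw":0,"claw":-1},
  {"dx":0.0026,"dy":-0.0538,"dz":0,"yaw":0,"claw":-1},
  {"dx":0.0026,"dy":-0.0538,"dz":0,"yaw":0,"claw":-1},
  {"dx":0.0026,"dy":-0.0538,"dz":0,"yaw":0,"claw":-1},
  {"dx":0.0026,"dy":-0.0538,"dz":0,"yaw":0,"claw":-1},
  {"dx":0.0026,"dy":-0.0538,"dz":0,"yaw":0,"claw":-1},
  {"dx":0.0026,"dy":-0.0538,"dz":0,"yaw":0,"claw":-1},
])

```text
t: 29.2
tool_pos: [0.5446, -0.0951, 0.2623]
ee_rot: [-0.039, 0.999, 0.0, -0.0]
contact_force: [1.0, -0.5, -2.8]
finger_gap: 0.339
grasp_force: 50.2
```

arm_command([
  {"dx":0.0026,"dy":-0.0538,"dz":0,"yaw":0,"claw":-1},
  {"dx":0.0026,"dy":-0.0538,"dz":0,"yaw":0,"claw":-1},
  {"dx":0.0026,"dy":-0.0538,"dz":0,"yaw":0,"claw":-1},
  {"dx":0,"dy":0,"dz":0.06,"yaw":0,"claw":-1},
  {"dx":0,"dy":0,"dz":0.06,"yaw":0,"claw":-1},
  {"dx":0,"dy":0,"dz":0.035,"yaw":0,"claw":-1},
  {"dx":0,"dy":0,"dz":0.01,"yaw":0,"claw":-1},
  {"dx":0,"dy":0,"dz":0,"yaw":0,"claw":-1},
  {"dx":0,"dy":0,"dz":0,"yaw":0,"claw":-1},
])

```text
t: 30.32
tool_pos: [0.5505, -0.2555, 0.0991]
ee_rot: [-0.039, 0.999, -0.001, 0.001]
contact_force: [0.2, 1.2, -1.8]
finger_gap: 0.333
grasp_force: 50.3
```

arm_command([
  {"dx":0,"dy":0,"dz":0.007,"yaw":0,"claw":-1},
  {"dx":0,"dy":0,"dz":0.005,"yaw":0,"claw":-1},
  {"dx":0,"dy":0,"dz":0.002,"yaw":0,"claw":-1},
  {"dx":0,"dy":0,"dz":0,"yaw":0,"claw":-1},
])

```text
t: 30.82
tool_pos: [0.5506, -0.2557, 0.0852]
ee_rot: [-0.039, 0.999, -0.001, 0.001]
contact_force: [-3.0, -0.2, 14.5]
finger_gap: 0.331
grasp_force: 51.9
```

arm_command([
  {"dx":0,"dy":0,"dz":0,"yaw":0,"claw":0},
  {"dx":0,"dy":0,"dz":0,"yaw":0,"claw":0},
  {"dx":0,"dy":0,"dz":0,"yaw":0,"claw":0},
  {"dx":0,"dy":0,"dz":-0.03,"yaw":0,"claw":0},
  {"dx":0,"dy":0,"dz":-0.06,"yaw":0,"claw":0},
  {"dx":0,"dy":0,"dz":-0.06,"yaw":0,"claw":0},
])

```text
t: 31.58
tool_pos: [0.5494, -0.2549, 0.2347]
ee_rot: [-0.039, 0.999, 0.0, -0.0]
contact_force: [0.4, -0.3, 0.1]
finger_gap: 0.498
grasp_force: 0.0
```

arm_command([
  {"dx":0,"dy":0,"dz":0,"yaw":10.7,"claw":0},
  {"dx":0,"dy":0,"dz":0,"yaw":10.7,"claw":0},
  {"dx":0,"dy":0,"dz":0,"yaw":10.7,"claw":0},
  {"dx":0,"dy":0,"dz":0,"yaw":10.7,"claw":0},
  {"dx":0,"dy":0,"dz":0,"yaw":10.7,"claw":0},
  {"dx":0,"dy":0,"dz":0,"yaw":10.7,"claw":0},
  {"dx":0,"dy":0,"dz":0,"yaw":10.7,"claw":0},
  {"dx":0,"dy":0,"dz":0,"yaw":10.7,"claw":0},
  {"dx":0,"dy":0,"dz":0,"yaw":8.8,"claw":0},
  {"dx":0,"dy":0,"dz":0,"yaw":0,"claw":0},
  {"dx":0,"dy":0,"dz":0,"yaw":0,"claw":0},
])

```text
t: 32.95
tool_pos: [0.5496, -0.255, 0.2332]
ee_rot: [0.706, 0.708, -0.0, -0.0]
contact_force: [0.0, 0.1, -0.2]
finger_gap: 0.496
grasp_force: 0.0
```

```bash
python3 - <<'E'
from h import *
s=snap('side','s11.png');loc('CD',s); st=env.get_state();print(st['tool_pos'],st['ee_rot'])
snap('top','t11.png')
E
```

```text
C 0.9 (0, 0) [0.5034 0.465  0.092 ]
D 0.93 (0, 0) [0.499  0.4151 0.092 ]
[ 0.54962371 -0.25505875  0.23321171] [ 7.05990695e-01  7.08221107e-01 -2.05329711e-05 -4.83033113e-05]
```

arm_command([
  {"dx":0.0557,"dy":-0.004,"dz":0,"yaw":0,"claw":0},
  {"dx":0.0557,"dy":-0.004,"dz":0,"yaw":0,"claw":0},
  {"dx":0.0557,"dy":-0.004,"dz":0,"yaw":0,"claw":0},
  {"dx":0.0557,"dy":-0.004,"dz":0,"yaw":0,"claw":0},
  {"dx":0.0557,"dy":-0.004,"dz":0,"yaw":0,"claw":0},
  {"dx":0.0557,"dy":-0.004,"dz":0,"yaw":0,"claw":0},
  {"dx":0.0557,"dy":-0.004,"dz":0,"yaw":0,"claw":0},
  {"dx":0.0557,"dy":-0.004,"dz":0,"yaw":0,"claw":0},
  {"dx":0.0557,"dy":-0.004,"dz":0,"yaw":0,"claw":0},
  {"dx":0.0557,"dy":-0.004,"dz":0,"yaw":0,"claw":0},
  {"dx":0.0557,"dy":-0.004,"dz":0,"yaw":0,"claw":0},
  {"dx":0.0557,"dy":-0.004,"dz":0,"yaw":0,"claw":0},
])

```text
t: 34.55
tool_pos: [0.501, 0.4152, 0.2333]
ee_rot: [0.706, 0.708, 0.0, 0.0]
contact_force: [0.8, -0.4, -0.7]
finger_gap: 0.496
grasp_force: 0.0
```

arm_command([
  {"dx":0,"dy":0,"dz":0.05,"yaw":0,"claw":0},
  {"dx":0,"dy":0,"dz":0.05,"yaw":0,"claw":0},
  {"dx":0,"dy":0,"dz":0,"yaw":0,"claw":0},
  {"dx":0,"dy":0,"dz":0,"yaw":0,"claw":0},
])

```text
t: 35.05
tool_pos: [0.5022, 0.4138, 0.1354]
ee_rot: [0.707, 0.707, 0.001, 0.0]
contact_force: [-0.0, -0.2, 0.1]
finger_gap: 0.5
grasp_force: 0.0
```

arm_command([
  {"dx":0,"dy":-0.001,"dz":0.03,"yaw":0,"claw":0},
  {"dx":0,"dy":0,"dz":0.023,"yaw":0,"claw":0},
  {"dx":0,"dy":0,"dz":0,"yaw":0,"claw":0},
  {"dx":0,"dy":0,"dz":0,"yaw":0,"claw":0},
  {"dx":0,"dy":0,"dz":0,"yaw":0,"claw":-1},
  {"dx":0,"dy":0,"dz":0,"yaw":0,"claw":-1},
  {"dx":0,"dy":0,"dz":0,"yaw":0,"claw":-1},
  {"dx":0,"dy":0,"dz":0,"yaw":0,"claw":-1},
])

```text
t: 36.05
tool_pos: [0.5012, 0.4139, 0.0827]
ee_rot: [0.707, 0.707, 0.002, 0.0]
contact_force: [-1.6, -1.2, 7.8]
finger_gap: 0.333
grasp_force: 48.7
```

arm_command([
  {"dx":0,"dy":0,"dz":-0.03,"yaw":0,"claw":-1},
  {"dx":0,"dy":0,"dz":-0.05,"yaw":0,"claw":-1},
  {"dx":0,"dy":0,"dz":-0.05,"yaw":0,"claw":-1},
  {"dx":0,"dy":0,"dz":-0.05,"yaw":0,"claw":-1},
  {"dx":0,"dy":0,"dz":0,"yaw":0,"claw":-1},
])

```text
t: 36.67
tool_pos: [0.5016, 0.4142, 0.2655]
ee_rot: [0.707, 0.707, 0.004, 0.001]
contact_force: [-0.1, 0.5, -4.9]
finger_gap: 0.337
grasp_force: 50.4
```

```bash
cat >> h.py <<'E'
def amber(im,box,exp):
    u0,v0,u1,v1=box; h=cv2.cvtColor(im,cv2.COLOR_RGB2HSV)[v0:v1,u0:u1]
    m=((h[...,1]>90)&(h[...,0]<25)&(h[...,2]>40)).astype(np.uint8)
    n,_,s,c=cv2.connectedComponentsWithStats(m)
    for i in range(1,n):
        if s[i,4]>=5: print('amber',c[i]+[u0,v0],s[i,4])
    for e in exp: print('exp foot/cap',px('top',[*e,.03]),px('top',[*e,.094]))
E
python3 - <<'E'
from h import *
np.set_printoptions(precision=4,suppress=True)
t=snap('top','t12.png'); amber(t,(360,170,425,245),[(.55,-.255)])
st=env.get_state();print(st['tool_pos'])
s=snap('side','s12.png'); loc('C',s)
E
```

```text
amber [399.75  194.875] 16
exp foot/cap [404.4679 194.8636] [408.2302 193.4034]
[0.5007 0.4136 0.2624]
C 0.67 (0, 0) [0.5034 0.465  0.092 ]
```

arm_command([
  {"dx":-0.0544,"dy":0.0045,"dz":0,"yaw":0,"claw":-1},
  {"dx":-0.0544,"dy":0.0045,"dz":0,"yaw":0,"claw":-1},
  {"dx":-0.0544,"dy":0.0045,"dz":0,"yaw":0,"claw":-1},
  {"dx":-0.0544,"dy":0.0045,"dz":0,"yaw":0,"claw":-1},
  {"dx":-0.0544,"dy":0.0045,"dz":0,"yaw":0,"claw":-1},
  {"dx":-0.0544,"dy":0.0045,"dz":0,"yaw":0,"claw":-1},
  {"dx":-0.0544,"dy":0.0045,"dz":0,"yaw":0,"claw":-1},
  {"dx":-0.0544,"dy":0.0045,"dz":0,"yaw":0,"claw":-1},
  {"dx":-0.0544,"dy":0.0045,"dz":0,"yaw":0,"claw":-1},
  {"dx":-0.0544,"dy":0.0045,"dz":0,"yaw":0,"claw":-1},
  {"dx":-0.0544,"dy":0.0045,"dz":0,"yaw":0,"claw":-1},
  {"dx":0,"dy":0,"dz":0,"yaw":0,"claw":-1},
])

```text
t: 38.28
tool_pos: [0.5492, -0.1881, 0.2583]
ee_rot: [0.708, 0.706, -0.001, -0.001]
contact_force: [-0.2, 2.2, -3.1]
finger_gap: 0.336
grasp_force: 50.5
```

arm_command([
  {"dx":0,"dy":0,"dz":0.06,"yaw":0,"claw":-1},
  {"dx":0,"dy":0,"dz":0.06,"yaw":0,"claw":-1},
  {"dx":0,"dy":0,"dz":0.035,"yaw":0,"claw":-1},
  {"dx":0,"dy":0,"dz":0.01,"yaw":0,"claw":-1},
  {"dx":0,"dy":0,"dz":0.004,"yaw":0,"claw":-1},
  {"dx":0,"dy":0,"dz":0,"yaw":0,"claw":-1},
  {"dx":0,"dy":0,"dz":0,"yaw":0,"claw":-1},
])

```text
t: 39.15
tool_pos: [0.5507, -0.1853, 0.0925]
ee_rot: [0.707, 0.707, 0.0, 0.001]
contact_force: [0.5, 0.4, -3.0]
finger_gap: 0.336
grasp_force: 50.5
```

arm_command([
  {"dx":0,"dy":0,"dz":0.005,"yaw":0,"claw":-1},
  {"dx":0,"dy":0,"dz":0.003,"yaw":0,"claw":-1},
  {"dx":0,"dy":0,"dz":0,"yaw":0,"claw":-1},
  {"dx":0,"dy":0,"dz":0,"yaw":0,"claw":0},
  {"dx":0,"dy":0,"dz":0,"yaw":0,"claw":0},
  {"dx":0,"dy":0,"dz":0,"yaw":0,"claw":0},
  {"dx":0,"dy":0,"dz":-0.03,"yaw":0,"claw":0},
  {"dx":0,"dy":0,"dz":-0.06,"yaw":0,"claw":0},
  {"dx":0,"dy":0,"dz":-0.06,"yaw":0,"claw":0},
  {"dx":0.03,"dy":0,"dz":0,"yaw":0,"claw":0},
  {"dx":0.05,"dy":0,"dz":0,"yaw":0,"claw":0},
  {"dx":0,"dy":0,"dz":0,"yaw":0,"claw":0},
])

```text
t: 40.65
tool_pos: [0.55, -0.1026, 0.2334]
ee_rot: [0.706, 0.708, 0.0, -0.0]
contact_force: [-0.1, -0.8, 0.7]
finger_gap: 0.497
grasp_force: 0.0
```

```bash
python3 - <<'E'
from h import *
np.set_printoptions(precision=4,suppress=True)
s=snap('side','s13.png'); loc('C',s)
print(env.get_state()['tool_pos'])
E
```

```text
C 0.78 (0, 0) [0.5034 0.465  0.092 ]
[ 0.5501 -0.1041  0.2334]
```

arm_command([
  {"dx":0.0516,"dy":-0.0041,"dz":0,"yaw":0,"claw":0},
  {"dx":0.0516,"dy":-0.0041,"dz":0,"yaw":0,"claw":0},
  {"dx":0.0516,"dy":-0.0041,"dz":0,"yaw":0,"claw":0},
  {"dx":0.0516,"dy":-0.0041,"dz":0,"yaw":0,"claw":0},
  {"dx":0.0516,"dy":-0.0041,"dz":0,"yaw":0,"claw":0},
  {"dx":0.0516,"dy":-0.0041,"dz":0,"yaw":0,"claw":0},
  {"dx":0.0516,"dy":-0.0041,"dz":0,"yaw":0,"claw":0},
  {"dx":0.0516,"dy":-0.0041,"dz":0,"yaw":0,"claw":0},
  {"dx":0.0516,"dy":-0.0041,"dz":0,"yaw":0,"claw":0},
  {"dx":0.0516,"dy":-0.0041,"dz":0,"yaw":0,"claw":0},
  {"dx":0.0516,"dy":-0.0041,"dz":0,"yaw":0,"claw":0},
  {"dx":0,"dy":0,"dz":0,"yaw":0,"claw":0},
])

```text
t: 42.2
tool_pos: [0.5045, 0.4646, 0.2323]
ee_rot: [0.706, 0.708, -0.0, -0.0]
contact_force: [0.6, -0.6, -0.6]
finger_gap: 0.5
grasp_force: 0.0
```

arm_command([
  {"dx":0,"dy":0,"dz":0.05,"yaw":0,"claw":0},
  {"dx":0,"dy":0,"dz":0.05,"yaw":0,"claw":0},
  {"dx":0,"dy":0,"dz":0,"yaw":0,"claw":0},
  {"dx":0,"dy":0,"dz":0,"yaw":0,"claw":0},
])

```text
t: 42.7
tool_pos: [0.5061, 0.4624, 0.1355]
ee_rot: [0.707, 0.707, 0.001, 0.0]
contact_force: [0.6, 0.6, 1.1]
finger_gap: 0.5
grasp_force: 0.0
```

```bash
python3 - <<'E'
from h import *
np.set_printoptions(precision=4,suppress=True)
s=snap('side','s14.png'); t=snap('top','t14.png'); print(env.get_state()['tool_pos'])
amber(t,(360,170,425,245),[(.55,-.255),(.55,-.185)])
a=cv2.resize(s[195:295,220:320],None,fx=4,fy=4); b=cv2.resize(t[165:245,345:425],None,fx=5,fy=5)
cv2.imwrite('pics/c14.png',np.hstack([a,b])[:,:,::-1])
E
```

```text
[0.506  0.4629 0.1361]
amber [399.75  194.875] 16
exp foot/cap [404.4679 194.8636] [408.2302 193.4034]
exp foot/cap [386.1648 195.0628] [389.1867 193.6072]
```

View pics/c14.png

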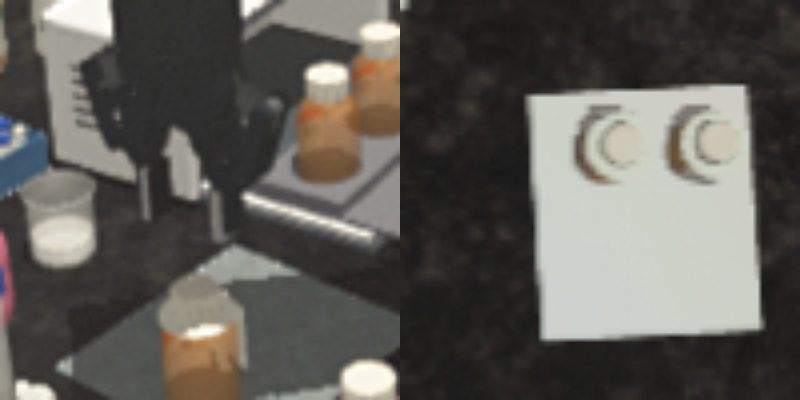

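The board holds E and D upright and well inside its edge. C is unmoved under the gripper, so I'll grasp it.

arm_command([
  {"dx":0,"dy":-0.001,"dz":0.03,"yaw":0,"claw":0},
  {"dx":0,"dy":0,"dz":0.023,"yaw":0,"claw":0},
  {"dx":0,"dy":0,"dz":0,"yaw":0,"claw":0},
  {"dx":0,"dy":0,"dz":0,"yaw":0,"claw":0},
  {"dx":0,"dy":0,"dz":0,"yaw":0,"claw":-1},
  {"dx":0,"dy":0,"dz":0,"yaw":0,"claw":-1},
  {"dx":0,"dy":0,"dz":0,"yaw":0,"claw":-1},
  {"dx":0,"dy":0,"dz":0,"yaw":0,"claw":-1},
])

```text
t: 43.8
tool_pos: [0.5048, 0.4632, 0.0825]
ee_rot: [0.707, 0.707, 0.002, 0.0]
contact_force: [1.5, -0.8, 6.2]
finger_gap: 0.331
grasp_force: 48.9
```

arm_command([
  {"dx":0,"dy":0,"dz":-0.03,"yaw":0,"claw":-1},
  {"dx":0,"dy":0,"dz":-0.05,"yaw":0,"claw":-1},
  {"dx":0,"dy":0,"dz":-0.05,"yaw":0,"claw":-1},
  {"dx":0,"dy":0,"dz":-0.05,"yaw":0,"claw":-1},
  {"dx":0,"dy":0,"dz":0,"yaw":0,"claw":-1},
  {"dx":0,"dy":0,"dz":0,"yaw":0,"claw":-1},
])

```text
t: 44.55
tool_pos: [0.5033, 0.4621, 0.2594]
ee_rot: [0.707, 0.707, -0.001, -0.0]
contact_force: [-0.3, 0.4, -3.1]
finger_gap: 0.333
grasp_force: 50.4
```

arm_command([
  {"dx":-0.0568,"dy":-0.004,"dz":0,"yaw":0,"claw":-1},
  {"dx":-0.0568,"dy":-0.004,"dz":0,"yaw":0,"claw":-1},
  {"dx":-0.0568,"dy":-0.004,"dz":0,"yaw":0,"claw":-1},
  {"dx":-0.0568,"dy":-0.004,"dz":0,"yaw":0,"claw":-1},
  {"dx":-0.0568,"dy":-0.004,"dz":0,"yaw":0,"claw":-1},
  {"dx":-0.0568,"dy":-0.004,"dz":0,"yaw":0,"claw":-1},
  {"dx":-0.0568,"dy":-0.004,"dz":0,"yaw":0,"claw":-1},
  {"dx":-0.0568,"dy":-0.004,"dz":0,"yaw":0,"claw":-1},
  {"dx":-0.0568,"dy":-0.004,"dz":0,"yaw":0,"claw":-1},
  {"dx":-0.0568,"dy":-0.004,"dz":0,"yaw":0,"claw":-1},
  {"dx":-0.0568,"dy":-0.004,"dz":0,"yaw":0,"claw":-1},
  {"dx":-0.0568,"dy":-0.004,"dz":0,"yaw":0,"claw":-1},
])

```text
t: 46.05
tool_pos: [0.4549, -0.2206, 0.2588]
ee_rot: [0.707, 0.707, -0.0, -0.001]
contact_force: [0.2, -0.6, -2.3]
finger_gap: 0.334
grasp_force: 50.1
```

arm_command([
  {"dx":0,"dy":0,"dz":0.06,"yaw":0,"claw":-1},
  {"dx":0,"dy":0,"dz":0.06,"yaw":0,"claw":-1},
  {"dx":0,"dy":0,"dz":0.035,"yaw":0,"claw":-1},
  {"dx":0,"dy":0,"dz":0.01,"yaw":0,"claw":-1},
  {"dx":0,"dy":0,"dz":0.004,"yaw":0,"claw":-1},
  {"dx":0,"dy":0,"dz":0,"yaw":0,"claw":-1},
  {"dx":0,"dy":0,"dz":0,"yaw":0,"claw":-1},
])

```text
t: 46.92
tool_pos: [0.4566, -0.2194, 0.0924]
ee_rot: [0.707, 0.707, 0.0, 0.001]
contact_force: [0.4, 0.2, -3.8]
finger_gap: 0.334
grasp_force: 50.3
```

arm_command([
  {"dx":0,"dy":0,"dz":0.005,"yaw":0,"claw":-1},
  {"dx":0,"dy":0,"dz":0.003,"yaw":0,"claw":-1},
  {"dx":0,"dy":0,"dz":0,"yaw":0,"claw":-1},
  {"dx":0,"dy":0,"dz":0,"yaw":0,"claw":0},
  {"dx":0,"dy":0,"dz":0,"yaw":0,"claw":0},
  {"dx":0,"dy":0,"dz":0,"yaw":0,"claw":0},
  {"dx":0,"dy":0,"dz":-0.03,"yaw":0,"claw":0},
  {"dx":0,"dy":0,"dz":-0.06,"yaw":0,"claw":0},
  {"dx":0,"dy":0,"dz":-0.06,"yaw":0,"claw":0},
  {"dx":0,"dy":0,"dz":0,"yaw":0,"claw":0},
])

```text
t: 48.18
tool_pos: [0.4577, -0.2201, 0.2376]
ee_rot: [0.707, 0.707, 0.001, 0.004]
contact_force: [0.3, 0.4, -0.0]
finger_gap: 0.5
grasp_force: 0.0
```

arm_command([
  {"dx":0.0568,"dy":-0.0022,"dz":0,"yaw":0,"claw":0},
  {"dx":0.0568,"dy":-0.0022,"dz":0,"yaw":0,"claw":0},
  {"dx":0.0568,"dy":-0.0022,"dz":0,"yaw":0,"claw":0},
  {"dx":0.0568,"dy":-0.0022,"dz":0,"yaw":0,"claw":0},
  {"dx":0.0568,"dy":-0.0022,"dz":0,"yaw":0,"claw":0},
  {"dx":0.0568,"dy":-0.0022,"dz":0,"yaw":0,"claw":0},
  {"dx":0,"dy":0,"dz":0,"yaw":0,"claw":0},
  {"dx":0,"dy":0,"dz":0,"yaw":0,"claw":0},
])

```text
t: 49.18
tool_pos: [0.4424, 0.1214, 0.2327]
ee_rot: [0.707, 0.707, -0.001, -0.0]
contact_force: [-0.1, 0.1, -0.1]
finger_gap: 0.502
grasp_force: 0.0
```

```bash
python3 - <<'E'
from h import *
np.set_printoptions(precision=4,suppress=True)
s=snap('side','s15.png'); t=snap('top','t15.png'); print(env.get_state()['tool_pos'])
# pocket bottles' shift vs s10
a=cv2.imread('pics/s10.png',0);g=cv2.cvtColor(s,cv2.COLOR_RGB2GRAY)
for y in(.1208,.2005):
    u,v=px('side',[.5717,y,.105]).astype(int);T=a[v-5:v+8,u-9:u+10]
    r=cv2.matchTemplate(g[v-15:v+18,u-19:u+20],T,cv2.TM_CCOEFF_NORMED);_,m,_,l=cv2.minMaxLoc(r);print(m,l[0]-10,l[1]-10)
h=cv2.cvtColor(t,cv2.COLOR_RGB2HSV)
E
```

```text
[0.4427 0.1207 0.233 ]
0.9990605115890503 0 0
0.9930495023727417 0 0
```

arm_command([
  {"dx":0,"dy":0,"dz":0.045,"yaw":0,"claw":0},
  {"dx":0,"dy":0,"dz":0.045,"yaw":0,"claw":0},
  {"dx":0,"dy":0,"dz":0.045,"yaw":0,"claw":0},
  {"dx":0,"dy":0,"dz":0.043,"yaw":0,"claw":0},
  {"dx":0,"dy":0,"dz":0,"yaw":0,"claw":0},
  {"dx":0,"dy":0,"dz":0,"yaw":0,"claw":0},
  {"dx":0,"dy":0,"dz":0,"yaw":0,"claw":-1},
  {"dx":0,"dy":0,"dz":0,"yaw":0,"claw":-1},
  {"dx":0,"dy":0,"dz":0,"yaw":0,"claw":-1},
  {"dx":0,"dy":0,"dz":0,"yaw":0,"claw":-1},
  {"dx":0,"dy":0,"dz":0,"yaw":0,"claw":-1},
], newtons=40)

```text
t: 50.65
tool_pos: [0.4434, 0.1217, 0.0565]
ee_rot: [0.707, 0.707, 0.001, 0.001]
contact_force: [-2.0, -1.5, 9.9]
finger_gap: 0.095
grasp_force: 39.2
```

arm_command([
  {"dx":0,"dy":0.005,"dz":0,"yaw":0,"claw":-1},
  {"dx":0,"dy":0.01,"dz":0,"yaw":0,"claw":-1},
  {"dx":0,"dy":0.013,"dz":0,"yaw":0,"claw":-1},
  {"dx":0,"dy":0.015,"dz":0,"yaw":0,"claw":-1},
  {"dx":0,"dy":0.015,"dz":0,"yaw":0,"claw":-1},
  {"dx":0,"dy":0.015,"dz":0,"yaw":0,"claw":-1},
  {"dx":0,"dy":0.015,"dz":0,"yaw":0,"claw":-1},
  {"dx":0,"dy":0.015,"dz":0,"yaw":0,"claw":-1},
  {"dx":0,"dy":0.013,"dz":0,"yaw":0,"claw":-1},
  {"dx":0,"dy":0.01,"dz":0,"yaw":0,"claw":-1},
  {"dx":0,"dy":0.006,"dz":0,"yaw":0,"claw":-1},
  {"dx":0,"dy":0,"dz":0,"yaw":0,"claw":-1},
])

```text
t: 52.15
tool_pos: [0.576, 0.1214, 0.0566]
ee_rot: [0.707, 0.707, 0.001, 0.001]
contact_force: [1.9, -4.3, 5.1]
finger_gap: 0.095
grasp_force: 39.5
```

arm_command([
  {"dx":0,"dy":0.004,"dz":0,"yaw":0,"claw":-1},
  {"dx":0,"dy":0.004,"dz":0,"yaw":0,"claw":-1},
  {"dx":0,"dy":0.003,"dz":0,"yaw":0,"claw":-1},
  {"dx":0,"dy":0,"dz":0,"yaw":0,"claw":-1},
  {"dx":0,"dy":0,"dz":0,"yaw":0,"claw":-1},
])

```text
t: 52.78
tool_pos: [0.5822, 0.1214, 0.0565]
ee_rot: [0.707, 0.707, -0.003, -0.002]
contact_force: [-22.7, -4.4, 25.0]
finger_gap: 0.1
grasp_force: 41.8
```

arm_command([
  {"dx":0,"dy":0,"dz":0,"yaw":0,"claw":-0.3},
  {"dx":0,"dy":0,"dz":0,"yaw":0,"claw":-0.3},
  {"dx":0,"dy":0,"dz":0,"yaw":0,"claw":-0.3},
  {"dx":0,"dy":-0.004,"dz":0,"yaw":0,"claw":-0.3},
  {"dx":0,"dy":0,"dz":0,"yaw":0,"claw":-0.3},
  {"dx":0,"dy":0,"dz":-0.05,"yaw":0,"claw":-0.3},
  {"dx":0,"dy":0,"dz":-0.06,"yaw":0,"claw":-0.3},
  {"dx":0,"dy":0,"dz":-0.06,"yaw":0,"claw":-0.3},
  {"dx":0,"dy":0,"dz":0,"yaw":0,"claw":-1},
  {"dx":0,"dy":0,"dz":0,"yaw":0,"claw":-1},
])

```text
t: 54.02
tool_pos: [0.5815, 0.1217, 0.2248]
ee_rot: [0.707, 0.707, -0.0, -0.0]
contact_force: [-0.4, 0.2, -1.6]
finger_gap: 0.002
grasp_force: 0.0
```

```bash
python3 - <<'E'
from h import *
np.set_printoptions(precision=4,suppress=True)
s=snap('side','s16.png'); t=snap('top','t16.png'); print(env.get_state()['tool_pos'])
# button: dark blob in side image around prediction
for z in(.152,.157): print(z,px('side',[.6977,.0318,z]),px('top',[.6977,.0318,z]))
g=cv2.cvtColor(cv2.imread('pics/s12.png'),cv2.COLOR_BGR2GRAY); u,v=px('side',[.6977,.0318,.155]).astype(int)
print(u,v); print(g[v-10:v+12,u-12:u+13])
E
```

```text
[0.5811 0.1217 0.2238]
0.152 [295.3909 171.9001] [329.6257 150.9822]
0.157 [295.3384 170.5211] [329.6812 150.7164]
295 171
[[ 48  49  46  49  52  49  49  61  70  71  70  67  62  65  82  78  75  69
   69 122 211 228 225 221 221]
 [ 50  50  50  46  47  42  48  60  69  70  71  69  65  67  59  56  56  57
   42  51 136 230 225 221 220]
 [ 49  49  47  48  44  45  80 118  74  67  68  67  60  64  67  61  70  66
   57  44 131 235 232 224 222]
 [ 47  47  49  47  44  75 156 204 124  71  65  55  52  56  64  68  76  73
   55  52 141 241 236 230 226]
 [ 51  50  48  45  47 103 192 213 169  79  56  49  49  51  55  57  64  70
   53  84 188 246 235 226 223]
 [ 48  48  46  46  40  51 121 181  91  56  49  49  51  56  49  51  54  55
   56 144 244 241 226 217 216]
 [ 50  48  47  46  43  47 114 182  87  58  47  48  50  49  50  47  48  50
   80 166 231 232 219 210 202]
 [ 51  49  48  49  46  53 137 225 154  71  45  48  51  48  52  51  54  55
  127 223 221 215 213 202 200]
 [ 49  47  46  44  44  52 151 255 235 100  46  46  49  51  49  55  51  77
  152 213 209 203 203 199 198]
 [ 57  49  48  50  43  48 128 22
[... 633 characters left out ...]
49  52  49  47  49  48  47  68  90  86
  129 222 248 244 243 244 244]
 [ 49  48  49  51  49  49  52  50  51  51  50  50  48  43  57  86 102 133
  204 250 247 244 244 244 244]
 [ 48  48  50  46  50  50  52  50  51  51  48  46  44  51 107 173 186 225
  249 248 245 244 244 244 246]
 [ 49  50  46  47  45  51  50  52  48  51  45  45  40  89 194 254 253 250
  248 244 244 244 244 247 248]
 [ 52  51  47  49  51  50  51  51  51  48  40  40  66 146 240 251 248 245
  244 244 245 246 248 250 234]
 [ 48  50  50  49  51  50  51  49  47  42  59  98 146 221 250 247 244 244
  244 245 247 247 241 232 172]
 [ 50  46  49  52  51  51  52  46  44  65 128 201 237 250 247 245 243 245
  245 247 249 233 153 122  88]]
```

arm_command([
  {"dx":-0.03,"dy":0.0389,"dz":0,"yaw":0,"claw":-1},
  {"dx":-0.03,"dy":0.0389,"dz":0,"yaw":0,"claw":-1},
  {"dx":-0.03,"dy":0.0389,"dz":0,"yaw":0,"claw":-1},
  {"dx":0,"dy":0,"dz":0,"yaw":0,"claw":-1},
  {"dx":0,"dy":0,"dz":0.03,"yaw":0,"claw":-1},
  {"dx":0,"dy":0,"dz":0.025,"yaw":0,"claw":-1},
  {"dx":0,"dy":0,"dz":0,"yaw":0,"claw":-1},
  {"dx":0,"dy":0,"dz":0,"yaw":0,"claw":-1},
])

```text
t: 55.12
tool_pos: [0.6985, 0.0322, 0.171]
ee_rot: [0.707, 0.707, 0.0, 0.0]
contact_force: [0.1, 0.4, 0.3]
finger_gap: -0.005
grasp_force: 0.0
```

arm_command([
  {"dx":0,"dy":0,"dz":0.004,"yaw":0,"claw":-1},
  {"dx":0,"dy":0,"dz":0.004,"yaw":0,"claw":-1},
  {"dx":0,"dy":0,"dz":0.003,"yaw":0,"claw":-1},
  {"dx":0,"dy":0,"dz":0,"yaw":0,"claw":-1},
  {"dx":0,"dy":0,"dz":0,"yaw":0,"claw":-1},
])

```text
t: 55.75
tool_pos: [0.6984, 0.0318, 0.1594]
ee_rot: [0.707, 0.707, 0.0, 0.0]
contact_force: [-0.1, -0.3, 0.1]
finger_gap: 0.003
grasp_force: 0.0
```

arm_command([
  {"dx":0,"dy":0,"dz":0.003,"yaw":0,"claw":-1},
  {"dx":0,"dy":0,"dz":0.003,"yaw":0,"claw":-1},
  {"dx":0,"dy":0,"dz":0.002,"yaw":0,"claw":-1},
  {"dx":0,"dy":0,"dz":0,"yaw":0,"claw":-1},
  {"dx":0,"dy":0,"dz":0,"yaw":0,"claw":-1},
])

```text
t: 56.38
tool_pos: [0.6987, 0.0318, 0.153]
ee_rot: [0.707, 0.707, 0.0, 0.001]
contact_force: [-4.9, 0.5, 13.9]
finger_gap: 0.001
grasp_force: 6.8
```

arm_command([
  {"dx":0,"dy":0,"dz":0.0015,"yaw":0,"claw":-1},
  {"dx":0,"dy":0,"dz":0,"yaw":0,"claw":-1},
  {"dx":0,"dy":0,"dz":0,"yaw":0,"claw":-1},
])

```text
t: 56.75
tool_pos: [0.6988, 0.0318, 0.1528]
ee_rot: [0.707, 0.707, 0.001, 0.001]
contact_force: [-9.6, -1.0, 22.3]
finger_gap: -0.001
grasp_force: 11.3
```

arm_command([
  {"dx":0,"dy":0,"dz":-0.03,"yaw":0,"claw":-1},
  {"dx":0,"dy":0,"dz":-0.06,"yaw":0,"claw":-1},
  {"dx":0,"dy":0,"dz":-0.02,"yaw":0,"claw":-1},
  {"dx":0.04,"dy":-0.045,"dz":0,"yaw":0,"claw":-1},
  {"dx":0.04,"dy":-0.045,"dz":0,"yaw":0,"claw":-1},
  {"dx":0.04,"dy":-0.045,"dz":0,"yaw":0,"claw":-1},
  {"dx":0.04,"dy":-0.045,"dz":0,"yaw":0,"claw":-1},
  {"dx":0.04,"dy":-0.045,"dz":0,"yaw":0,"claw":-1},
  {"dx":0.04,"dy":-0.045,"dz":0,"yaw":0,"claw":-1},
  {"dx":0.04,"dy":0,"dz":0,"yaw":0,"claw":-1},
  {"dx":0,"dy":0,"dz":0,"yaw":0,"claw":-1},
  {"dx":0,"dy":0,"dz":0,"yaw":0,"claw":-1},
])

```text
t: 58.25
tool_pos: [0.4282, 0.3113, 0.2595]
ee_rot: [0.707, 0.707, -0.0, 0.0]
contact_force: [-0.7, -0.2, -1.1]
finger_gap: -0.002
grasp_force: 0.0
```

```bash
python3 - <<'E'
from h import *
np.set_printoptions(precision=4,suppress=True)
s=snap('side','s17.png'); t=snap('top','t17.png'); st=env.get_state();print(st['tool_pos'],st['contact_force'])
a=cv2.resize(s[150:270,220:400],None,fx=800/360,fy=800/360,interpolation=cv2.INTER_CUBIC)
b=cv2.resize(t[125:245,250:430],None,fx=800/360,fy=800/360,interpolation=cv2.INTER_CUBIC)
c=np.hstack([a,b]); 
s0=cv2.imread('pics/top0.png')[:,:,::-1]
d=np.hstack([t[70:250,170:450],s0[70:250,170:450]]); d=cv2.resize(d,(800,257))
cv2.imwrite('pics/fin.png',np.vstack([c[:,:800],d])[:,:,::-1])
E
```

```text
[0.4285 0.3109 0.2596] [-0.1426  0.046  -0.0528]
```

View pics/fin.png

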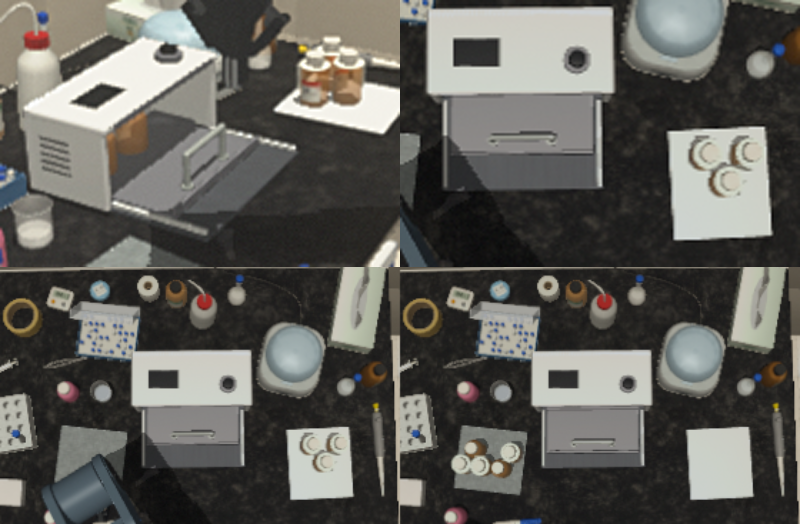

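The final view shows the drawer home, three upright tagged bottles on the board and both untagged bottles in the imager. I'll check the tagged caps against the board limits before handing in.

```bash
python3 - <<'E'
from h import *
k=360/800
for u,v in((307,152),(349,150),(328,181)):
    p=at('top',250+u*k,125+v*k,.094); print((p[:2]-[.5032,-.2189]).round(3))
t=viewer.snapshot('top'); d=np.abs(t.astype(int)-cv2.imread('pics/t17.png')[:,:,::-1])[170:245,360:425]; print('moving?',d.max())
E
```

```text
[0.048 0.038]
[ 0.05  -0.032]
[-0.     0.004]
moving? 5
```

```bash
python3 -c "
from h import *
print(hand_in())"
```

```text
the job is handed in; nothing more can be done
None
```

I handed the job in, but the hand-in returned no verdict: both untagged bottles are in drawer pockets with labels measured within about 5° of the window, the three tagged ones are upright on the hold board, the drawer is home and the read button was pressed to its stop.

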